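# Crank down the jeweller's screw press

### The job

Fit the loose crank fully home onto the square end of the press's spindle and wind it clockwise until the platen is fully down and you feel its stop, without forcing it. Then lift the crank straight off and lay it gently back on the wooden board, flat, handle up, with hub and handle both over the board; leave the other things where they are.

Things in the scene. Friction and masses are not known exactly. Their poses are not given: they have to be found in the camera images.
- crank: Loose steel crank, 0.18 to 0.3 kg, lying flat on the board, handle up. Origin: centre of the hub's underside, on the socket's axis; x runs along the arm to the handle, z up. Arm: flat bar 18 mm wide, 10 mm thick, flush with the hub's underside, to 71 mm from the origin.
- crank_hub (a point): Centre of the top of the crank's hub, 36 mm above the crank's origin. The hub is a square block, 30 x 30 x 36 mm tall, sides parallel to the crank's x and y, with a square 16 mm hole right through it along z (sides parallel to the hub's). Good to grip for fitting and lifting off.
- crank_handle (a point): Half way up the axis of the crank's handle: 60 mm along x and 37 mm above the crank's origin. Handle: upright, round, wooden, 18 mm wide, from 12 to 64 mm above the crank's underside; its sleeve spins freely on its pin, so it can be held while the crank goes round.
- press: Small green screw press fixed to the bench: base 120 x 150 mm, columns at y = +-52 mm, crosshead 50 x 136 mm with its top 140 mm up (column nuts to 146). Origin: centre of the base's underside; z up, y along the crosshead. Forcing it with over about 15 N at the handle against the stop spoils it; 6 to 10 N is enough to feel the stop.
- shoulder (a point): On the spindle's upright axis, at the top of its round shoulder (32 mm wide), 150 mm above the bench, where the crank's underside rests when fully home. Fixed to the press: does not turn with the spindle. The spindle turns with about 0.12 N m (2 N at the handle), stays where it is left, never rises or sinks. Clockwise seen from above winds the platen down, about 15 mm a turn.
- spindle_end (a point): Centre of the end face of the spindle's square end, 26 mm above the shoulder. Square 14 x 14 mm, its last 3 mm tapering to 10 mm. The angle of the square differs each time and is not measured (these axes are the press's): see or feel for it. It repeats every 90 degrees; the socket enters within about 5 degrees of it, until then the hub rides on the square's end.
- platen_face (a point): Centre of the underside of the press's round steel platen (56 mm wide). 50 mm above the bench when fully down on the die, where the spindle meets a hard stop; it starts 11 to 22 mm higher (0.75 to 1.5 turns).
- board: Wooden work board fixed on the bench, 180 mm (its x) by 200 mm (its y), 12 mm thick, on which the crank lies at the start and must lie at the end. Origin: centre of its underside.
- jar: Bystander, leave alone: small clear jar with a steel lid, 42 mm wide, 48 mm tall, stands between press and board; origin at the centre of its underside.
- flux_bottle: Bystander, leave alone: white bottle, 56 mm wide, 130 mm tall, at the far side; origin at the centre of its underside.
- bowl: Bystander, leave alone: white bowl, 110 mm wide, 50 mm tall, at the far side; origin at the centre of its underside.
- cup: Bystander, leave alone: small red cup, 60 mm wide, 55 mm tall, at the far side; origin at the centre of its underside.
- hammer: Bystander, leave alone: hammer 220 mm long, lying at the robot's right; origin at the centre of its underside.
- screwdriver: Bystander, leave alone: screwdriver 180 mm long, lying at the robot's left; origin at the centre of its underside.
- mandrel: Bystander, leave alone: steel ring mandrel, an upright cone 32 mm wide, 110 mm tall, at the far side right; origin at the centre of its underside.
There are look-alikes about, which are no part of the job. Leave any black or blue look-alike of the crank alone. Of the things shaped like the press, the green one is meant.

How it is judged:
By the outcome, as a careful person would: the job done as asked, in the order asked, and still so for the second after the job is handed in, with the robot touching nothing.
It also fails if it takes over 72 s, if anything falls off the work surface, if the arm or the gripper's body presses on something with over 40 N, if the wrist force passes 120 N, or if a joint passes its speed limit or range.

### The arm

A 7-joint arm with a two-finger parallel gripper is mounted at the origin on the work surface. World frame = base frame: x ahead of the robot, y to its left, z up, the work surface at z = 0. Lengths are in m, angles in rad, forces in N, time in s.
With the tool pointing down it reaches from about 0.35 to 0.9 m from the base axis. Payload 8.1 kg.
Tool frame: the origin (TCP) lies midway between the tips of the shut fingers; the grasp point (between the pads) lies 19 mm behind it; z points along the fingers, y is the line along which they close (so a half turn about z gives the same grasp; the last joint's range is limited). The gripper opens to 92 mm and grips with 3 to 60 N. Pads are 19 mm wide; open, the fingers measure 130 mm over their backs; the gripper's body (75 mm by 190 mm) begins 47 mm behind the grasp point.
Start: joints at [-1.267, 0.434, 0.025, 1.573, -0.012, 1.134, -0.075], TCP at [0.247, 0.574, 0.227] pointing down, gripper open.
Joint ranges: [-2.62, 2.62], [-0.44, 2.09], [-1.27, 1.32], [0.08, 2.57], [-1.32, 4.46], [0.12, 2], [-2.74, 2.74]. Speed limits (rad/s): [2.22, 2.22, 3.01, 3.01, 3.14, 3.14, 3.14].

### API

Orientations are given as a rotation vector (axis times angle).
In Python, from cell import arm gives the robot as it stands.
- The arm moves only by the tool move_arm, never from a script. Its argument "motion" is a list of rows, each an object of numbers: "tx", "ty", "tz": the shift along the tool's x, y, z normalised to -1 to 1, where 1 is 1000 mm; "twist": the turn about the tool's z normalised to -1 to 1, where 1 is pi/2 rad. In form: [{"tx": .., "ty": .., "tz": .., "twist": ..}, ...]. A call has 1 to 12 rows; each row shifts and turns the commanded pose from where the row before left it, along the tool's axes as they then stand; what a row does not reach is not made up. A row lasts 1/10 s, in which the tool goes at most 50 mm and 8.59 degrees, less where a joint would pass 70% of its speed; a pose out of reach is approached as far as the arm can. A call with a number of a shift or a turn outside -1 to 1 is refused whole. A call with a gripper value outside its range is refused whole. "gripper" is the gripper's target within -1 to 1 (shut at 1, half-way at 0, fully open at -1), set as the call begins (left out, the last holds). The fingers move at their own pace and stop on an object; "squeeze" is the grip in N (left out, the last holds). Time passes only in rows, so rows that do not move let the fingers close. It gives the time, the measured TCP pose, the force, the opening and the grip force at its end, in the units of the state.
- arm.observe(): the state, without advancing time (a new reading comes with each control period).
- arm.get_image(name): name is "side" or "top"; returns the picture (400x640x3 uint8, red, green, blue); there is no depth.
- arm.calibration(name): a dict with "K" (3x3 intrinsics, pixels), "k1" (the pictures are not rectified: a ray, as slopes to the right and down, at radius r is drawn at 1 + k1 r^2 times it, then the intrinsics apply), "T" (4x4, takes a point from camera to world coordinates). Camera axes: x right, y down, z forward; pixel columns grow to the right and rows downward; lengths in m; the calibration is good to about 2 mm. A picture is of the moment at which its call begins. calibration takes no time and is no camera call.
- arm.sign_off(): hands the job in; it is judged then, once.
Trained networks look in the newest picture that a camera, given by its name, has taken for a name from the list of things; names that differ only in an ending like _2 or _b are one class to them, and where a whole thing is asked for, a point or a joint stands for the part that bears it (a point fixed in the world has none). Each returns a list of dicts, best first, with "conf" (0 to 1); they miss things now and then, are a little off and sometimes report something else, mostly with a low value. They report only what shows in the picture. A call takes as long as a camera call. They do not tell look-alikes from the thing itself.
- arm.look_for(camera, query): "point" ([column, row] as shares, 0 to 1, of the picture: columns of its width, rows of its height, amid what is visible of it).
- arm.regions_of(camera, query): "region" (400x640 bool, what is visible of it) and "point" ([column, row] as shares, 0 to 1, of the picture: columns of its width, rows of its height, amid what is visible of it).
- arm.place_of(camera, query): "point" ([column, row] as shares, 0 to 1, of the picture: columns of its width, rows of its height: a listed point, or the origin of a listed thing).
The state is a dict: "clock": time; "joints": joint angles; "dq": joint speeds; "joint_efforts": joint torques, N m; "position": TCP position; "ee_rot": TCP orientation; "force": force on the tool from outside, world axes, zero at the start; "ft_torque": the same for the moment, N m; "width": opening from 0.0 (shut) to 1.0 (fully open); "gripper_force": force on a finger pad.
Only numpy, scipy, OpenCV 4.12 (cv2) and the standard library are available. Lean on these libraries where they do the work, as an engineer would, in place of code of your own. Each camera call takes 0.05 s, during which the arm holds its last target. There are 200 camera calls.

## Working session

There is one attempt and no reset: what is moved stays moved. The work goes in short steps, Python scripts to look and compute and a tool call to move; the robot and the scene stay as the last step left them, time stands still between calls to the robot, and variables do not carry over. Pictures are saved under pics/ and viewed, at most 13 in all, crops included, and the job is handed in when it is done.

Besides the shell and the picture viewer there is one more tool, called after "Request:" by a JSON object that holds its "name" and its "arguments". move_arm: Moves the arm, as the interface text tells. Scaled input: -1 to 1 covers 1000 mm each way for a shift and pi/2 rad each way for a turn. Its arguments: {"type":"object","properties":{"motion":{"type":"array","items":{"type":"object","properties":{"tx":{"type":"number"},"ty":{"type":"number"},"tz":{"type":"number"},"twist":{"type":"number"}}}},"gripper":{"type":"number"},"squeeze":{"type":"number"}},"required":["motion"]}

```bash
mkdir -p pics; cat > h.py <<'E'
import numpy as np,cv2
from scipy.spatial.transform import Rotation as R
from cell import arm
def ray(cam,pt):
    c=arm.calibration(cam);K=np.array(c["K"]);T=np.array(c["T"])
    u=np.array([pt[0]*640,pt[1]*400]);d=np.array([(u[0]-K[0,2])/K[0,0],(u[1]-K[1,2])/K[1,1]])
    s=d.copy()
    for _ in range(30): s=d/(1+c["k1"]*(s@s))
    return T[:3,3],T[:3,:3]@np.array([s[0],s[1],1])
def at(cam,pt,z):
    o,d=ray(cam,pt);return o+d*(z-o[2])/d[2]
def proj(cam,P):
    c=arm.calibration(cam);K=np.array(c["K"]);T=np.array(c["T"])
    p=T[:3,:3].T@(np.array(P)-T[:3,3]);s=p[:2]/p[2];s=s*(1+c["k1"]*(s@s))
    return np.array([K[0,0]*s[0]+K[0,2],K[1,1]*s[1]+K[1,2]])
def save(cam,name,crop=None,scale=1):
    im=arm.get_image(cam)
    if crop: im=im[crop[1]:crop[3],crop[0]:crop[2]]
    im=cv2.resize(im,None,fx=scale,fy=scale,interpolation=cv2.INTER_CUBIC)
    cv2.imwrite("pics/"+name,im[:,:,::-1])
E
python3 - <<'E'
from h import *
t=arm.get_image("top");s=arm.get_image("side")
cv2.imwrite("pics/a.png",t[:,:,::-1]);cv2.imwrite("pics/b.png",s[:,:,::-1])
zs=dict(crank_hub=.048,crank_handle=.049,crank=.012,shoulder=.15,spindle_end=.176,board=0,press=0,jar=0)
for c in("top","side"):
    print(c,np.round(arm.calibration(c)["T"],3).tolist(),np.array(arm.calibration(c)["K"])[0,0])
    for q,z in zs.items():
        for r in arm.place_of(c,q)[:3]:print(q,round(r["conf"],2),np.round(np.array(r["point"])*[640,400],1),np.round(at(c,r["point"],z),4))
s=arm.observe();print(s["clock"],s["position"],s["ee_rot"],s["force"],s["width"])
print(R.from_rotvec(s["ee_rot"]).as_matrix().round(3))
E
```

```text
top [[-0.032, -0.976, 0.213, 0.355], [-0.999, 0.032, -0.005, -0.012], [-0.002, -0.213, -0.977, 0.998], [0.0, 0.0, 0.0, 1.0]] 366.743766087658
crank_hub 0.89 [431.2 278.9] [ 0.3353 -0.2784  0.048 ]
crank_hub 0.87 [391.  200.6] [ 0.5422 -0.1887  0.048 ]
crank_hub 0.79 [385.9 267.5] [ 0.3686 -0.1641  0.048 ]
crank_handle 0.84 [386.  294.4] [ 0.3015 -0.16    0.049 ]
crank_handle 0.75 [438.4 258.5] [ 0.386  -0.3013  0.049 ]
crank_handle 0.53 [411.2 211. ] [ 0.5124 -0.2402  0.049 ]
crank 0.89 [380.  268.9] [ 0.366 -0.154  0.012]
crank 0.8 [424.2 280.9] [ 0.3301 -0.2694  0.012 ]
crank 0.64 [387.8 206.4] [ 0.5334 -0.1855  0.012 ]
shoulder 0.7 [356.5 123.8] [ 0.719 -0.098  0.15 ]
shoulder 0.64 [210.7 295.5] [0.3161 0.252  0.15  ]
shoulder 0.55 [226.  193.5] [0.552  0.2217 0.15  ]
spindle_end 0.94 [206.9 296.9] [0.3145 0.2523 0.176 ]
spindle_end 0.78 [226.4 193.3] [0.5464 0.2135 0.176 ]
board 0.84 [393.8 209.6] [ 0.5261 -0.2037  0.    ]
press 0.72 [244.7 207.2] [0.5462 0.2096 0.    ]
press 0.66 [226.1 292.4] [0.3166 0.2572 0.    ]
jar 0.68 [319.5 214.2] [0.52   0.0023 0.    ]
side [[0.935, -0.
[... 627 characters left out ...]
97.1 162.2] [0.55  0.218 0.15 ]
spindle_end 0.73 [226.1 161.2] [0.3138 0.2627 0.176 ]
spindle_end 0.61 [297.5 153.3] [0.5567 0.2331 0.176 ]
spindle_end 0.4 [292.8 185.2] [0.4822 0.0568 0.176 ]
board 0.91 [333.9 279.7] [ 0.5221 -0.1945  0.    ]
board 0.24 [335.9 265.3] [ 0.5495 -0.1452  0.    ]
press 0.87 [296.2 195.9] [0.5467 0.223  0.    ]
press 0.78 [232.6 205.3] [0.3121 0.2457 0.    ]
press 0.24 [296.3 155.4] [0.6401 0.5011 0.    ]
jar 0.51 [309.4 236. ] [0.5185 0.0023 0.    ]
0.9 [0.24729811 0.57399925 0.22677843] [6.34627529e-01 3.07681221e+00 1.06833261e-04] [-0.29847716  0.76824698  0.18687365] 0.9991465797827574
[[-0.918  0.396  0.   ]
 [ 0.396  0.918  0.   ]
 [ 0.     0.    -1.   ]]
```

View pics/a.png

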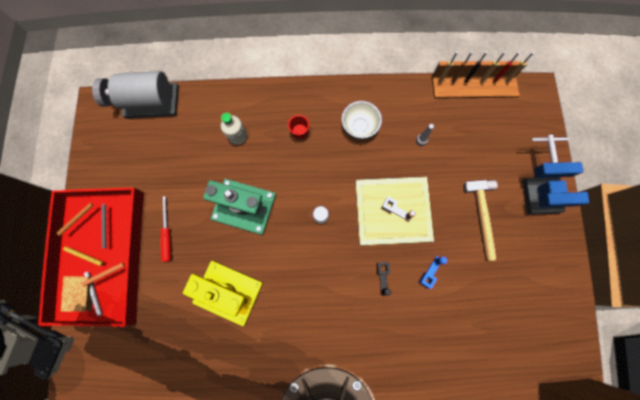

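View pics/b.png

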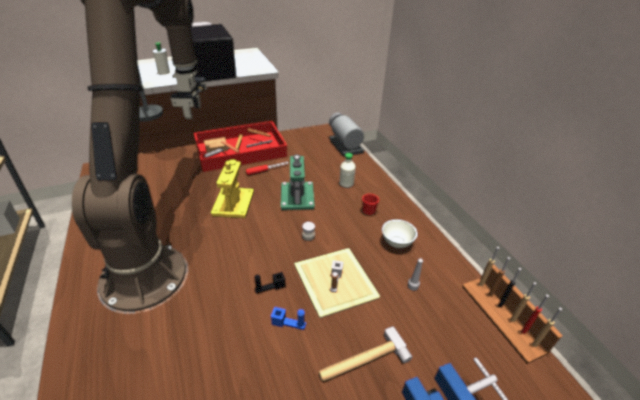

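The top view shows the green press with its spindle near (230,195) px. The loose grey crank lies on the board, hub near (390,202) and handle near (411,213). The yellow press and the black and blue cranks are the look-alikes. The side view agrees: press at about (297,175), crank at about (336,272).

```bash
python3 - <<'E'
from h import *
from scipy.optimize import least_squares
t=arm.get_image("top");s=arm.get_image("side")
def cr(im,x,y,w,h,f):return cv2.resize(im[y:y+h,x:x+w],(400,300),interpolation=cv2.INTER_CUBIC)
m=np.vstack([np.hstack([cr(t,365,182,60,45,0),cr(s,306,252,60,45,0)]),np.hstack([cr(t,195,165,80,60,0),cr(s,257,143,80,60,0)])])
cv2.imwrite("pics/c.png",m[:,:,::-1])
near=dict(crank_hub=(.54,-.19,.048),crank_handle=(.505,-.241,.049),crank=(.54,-.19,.012),shoulder=(.548,.218,.15),spindle_end=(.548,.218,.176),platen_face=(.548,.218,.065),board=(.523,-.198,0),press=(.547,.217,0))
for q,P in near.items():
    z=[]
    for c in("top","side"):
        p0=proj(c,P);b=[np.array(r["point"]) for r in arm.place_of(c,q)]
        b=[x for x in b if np.hypot(*(x*[640,400]-p0))<12]
        if b:z.append((c,b[0]));print(q,c,(b[0]*[640,400]).round(1),at(c,b[0],P[2])[:2].round(4))
    if len(z)==2:
        f=lambda X:np.concatenate([proj(c,X)-x*[640,400] for c,x in z])
        r=least_squares(f,P);print("   tri",r.x.round(4),r.fun.round(1))
        if q!="platen_face":
            g=least_squares(lambda X:f([X[0],X[1],P[2]]),P[:2]);print("   xy",g.x.round(4),g.fun.round(1))
E
```

```text
crank_hub top [389.8 199.8] [ 0.5445 -0.1858]
crank_hub side [336.3 265. ] [ 0.5314 -0.1837]
   tri [ 0.5385 -0.1842  0.0484] [-0.4  2.2  2.4 -0.6]
   xy [ 0.5386 -0.1842] [-0.5  2.2  2.4 -0.5]
crank_handle top [414.9 209.1] [ 0.5171 -0.2505]
crank_handle side [332.2 280. ] [ 0.4988 -0.2311]
   tri [ 0.5042 -0.2437  0.0648] [-0.7  3.9  4.  -0.9]
   xy [ 0.5074 -0.2416] [-3.   3.7  4.4  2. ]
crank top [392.2 203.7] [ 0.5406 -0.1982]
crank side [337. 273.] [ 0.5359 -0.1836]
   tri [ 0.5345 -0.1946  0.0259] [-0.2  1.3  1.4 -0.3]
   xy [ 0.5376 -0.1924] [-2.   1.2  1.7  2. ]
shoulder top [226.7 194.6] [0.5493 0.22  ]
shoulder side [296.4 158.7] [0.5551 0.2411]
   tri [0.5459 0.2154 0.1664] [ 0.  -0.1 -0.2  0. ]
   xy [0.5499 0.2225] [-1.1 -0.2  0.3  2.9]
spindle_end top [228.5 192. ] [0.5494 0.2088]
spindle_end side [296.2 155.2] [0.5485 0.2225]
   tri [0.5458 0.2062 0.1863] [-0.1  0.5  0.7 -0.2]
   xy [0.5483 0.2106] [-0.8  0.5  1.1  1.7]
platen_face top [240.  200.8] [0.5511 0.2077]
platen_face side [292.  182.7] [0.5309 0.2215]
   tri [0.5412 0.2063 0.0762] [-0.5  2.9  4.  -0.8]
board top [396.2 208.4] [ 0.5292 -0.2107]
board side [336.1 278.1] [ 0.5305 -0.1913]
   tri [ 0.5244 -0.2065  0.0198] [-0.1  0.5  0.5 -0.1]
   xy [ 0.5286 -0.2033] [-2.7  0.3  1.   3.2]
press top [245.2 206.7] [0.5476 0.2082]
press side [295.3 197.1] [0.5413 0.2174]
   tri [0.5432 0.2068 0.0083] [-0.2  1.   1.4 -0.3]
   xy [0.545  0.2102] [-0.7  1.   1.5  0.9]
```

View pics/c.png

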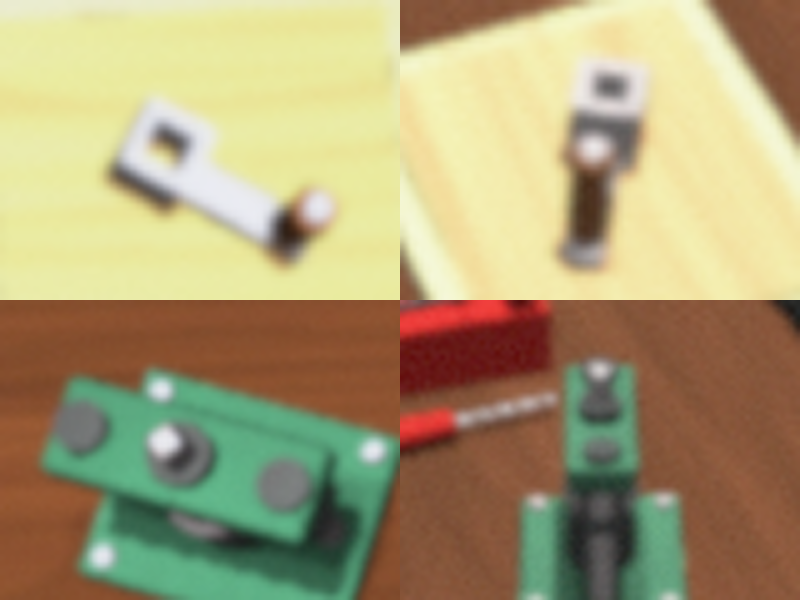

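Request:
{"name": "move_arm", "arguments": {"motion": [{"tz": -0.03}, {"tz": 0}], "gripper": -1}}

```text
invalid input
```

```bash
python3 - <<'E'
from h import *
from scipy.optimize import least_squares
def tri(a,b,z):
    for nm,zz in(("free",None),("z",z)):
        P=lambda X:X if zz is None else [X[0],X[1],zz]
        r=least_squares(lambda X:np.concatenate([proj("top",P(X))-a,proj("side",P(X))-b]),[.54,0,.1]);print(nm,r.x.round(4),r.fun.round(2))
    return r.x
h=tri((390.3,203.4),(337.5,264.8),.048)
k=tri((412.7,213.2),(334.8,274.2),.076)
print("ang",np.degrees(np.arctan2(*(k-h)[1::-1])),np.hypot(*(k-h)[:2]))
tri((227.6,193.0),(296.8,157),.176)
im=arm.get_image("top")[180:206,214:242]
cv2.imwrite("pics/d.png",cv2.resize(im,(784,560) if 0 else None,fx=20,fy=20,interpolation=cv2.INTER_CUBIC)[:,:,::-1])
im=arm.get_image("top")[180:206,214:242].mean(2).astype(int)
print(im[6:20,6:22])
E
```

```text
free [ 0.5342 -0.186   0.0502] [-0.01  0.06  0.07 -0.02]
z [ 0.5347 -0.1856  0.1   ] [-0.3   0.04  0.13  0.39]
free [ 0.502  -0.2368  0.0776] [ 0.02 -0.09 -0.09  0.02]
z [ 0.5023 -0.2366  0.1   ] [-0.22 -0.11 -0.05  0.34]
ang -122.38408895536476 0.06033878520312631
free [0.547  0.2109 0.1758] [-0.01  0.05  0.07 -0.01]
z [0.547  0.2108 0.1   ] [ 0.01  0.05  0.06 -0.06]
[[129 129 130 128 128 129 131 129 125 122 122 121 117 120 123 125]
 [129 129 128 129 129 130 131 130 129 128 126 124 121 119 119 117]
 [129 130 130 130 131 132 132 132 133 130 126 127 125 124 122 121]
 [130 131 131 131 131 134 141 149 150 133 122 122 123 122 123 124]
 [130 130 131 132 135 149 166 184 183 155 124 115 116 118 119 123]
 [130 132 133 133 145 174 203 217 218 189 144 112 110 114 117 118]
 [132 133 133 137 160 202 226 231 230 218 175 123 101 107 115 115]
 [134 134 134 137 162 206 228 233 232 223 188 127  90  96 109 116]
 [133 135 135 135 148 186 219 225 221 203 162 108  75  81 100 110]
 [136 134 135 133 134 154 188 198 182 152 114  77  62  75  94 107]
 [135 135 136 133 127 129 146 152 132 101  74  60  63  78 101 109]
 [134 135 135 134 127 122 123 116  95  72  60  60  74  93 109 109]
 [135 136 137 135 131 122 117 109  93  75  68  76  93 108 113 103]
 [136 138 137 136 132 125 118 113 106  95  90  95 107 113 109  92]]
```

View pics/d.png

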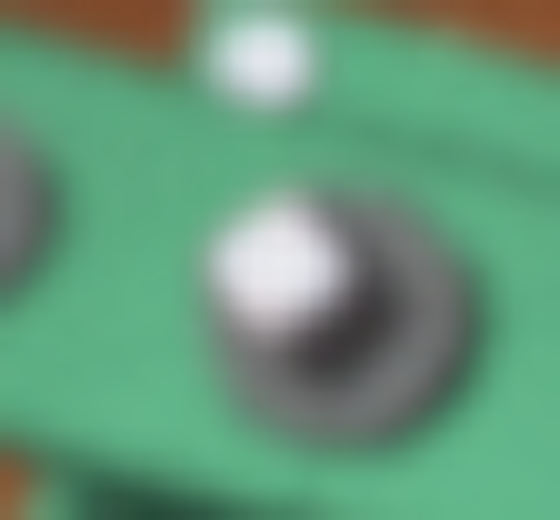

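Request:
{"name": "move_arm", "arguments": {"motion": [{"tx": 0, "ty": 0, "tz": -0.03, "twist": 0}, {"tx": 0, "ty": 0, "tz": 0, "twist": 0}]}}

```text
clock: 2.1
position: [0.2479, 0.5756, 0.2602]
ee_rot: [0.635, 3.076, 0.008]
force: [-0.3, 0.3, -0.1]
width: 1.0
gripper_force: 0.0
```

The close crop shows the spindle's white end face as a tilted square, corners at about (290,190), (345,270), (265,335) and (210,260). That puts its edges at roughly 35–40° in world, mod 90.

```bash
cat >> h.py <<'E'
def plan(P,yaw,n,tw_n=None):
    """rows in tool axes (1=1m, 1=90deg) to reach TCP P with tool-x yaw (deg) in n rows"""
    s=arm.observe();M=R.from_rotvec(s["ee_rot"]).as_matrix();p=np.array(s["position"])
    y=np.degrees(np.arctan2(M[1,0],M[0,0]));d=(yaw-y+180)%360-180
    print("yaw",y.round(2),"dyaw",d.round(2),"dpos",(P-p).round(4),"j7",round(s["joints"][6],2),"F",np.round(s["force"],1),"clk",s["clock"])
    tw_n=tw_n or n;out=[]
    for i in range(n):
        a=np.radians(y+d*min(i,tw_n)/tw_n);e=(np.array(P)-p)/n
        x=np.array([np.cos(a),np.sin(a)]);w=np.array([np.sin(a),-np.cos(a)])
        r=dict(tx=e[:2]@x,ty=e[:2]@w,tz=-e[2],twist=(-d/tw_n/90 if i<tw_n else 0))
        out.append({k:float(round(v,4)) for k,v in r.items()})
    import json;print(json.dumps(out))
E
python3 - <<'E'
from h import *
plan(np.array([.534,-.186,.20]),-122.4,17)
im=arm.get_image("top").astype(float).mean(2);c=np.array([227.3,193.0])
pts=[];w=[]
for v in range(186,201):
    for u in range(220,235):
        if im[v,u]>150: pts.append(at("top",((u+.0)/640,(v+.0)/400),.176)[:2]);w.append(im[v,u]-150)
pts=np.array(pts);w=np.minimum(w,60);m=(w[:,None]*pts).sum(0)/w.sum();z=(pts-m)@[1,1j]
c4=(w*z**4).sum();print(m,"corner ang",np.degrees(np.angle(c4))/4,"edge",np.degrees(np.angle(c4))/4+45,abs(c4)/(w*abs(z)**4).sum())
E
```

```text
yaw 156.68 dyaw 80.92 dpos [ 0.2861 -0.7616 -0.0602] j7 -0.07 F [-0.3  0.3 -0.1] clk 2.1
[{"tx": -0.0332, "ty": -0.0345, "tz": 0.0035, "twist": -0.0529}, {"tx": -0.0302, "ty": -0.0371, "tz": 0.0035, "twist": -0.0529}, {"tx": -0.027, "ty": -0.0395, "tz": 0.0035, "twist": -0.0529}, {"tx": -0.0237, "ty": -0.0416, "tz": 0.0035, "twist": -0.0529}, {"tx": -0.0201, "ty": -0.0434, "tz": 0.0035, "twist": -0.0529}, {"tx": -0.0164, "ty": -0.0449, "tz": 0.0035, "twist": -0.0529}, {"tx": -0.0127, "ty": -0.0462, "tz": 0.0035, "twist": -0.0529}, {"tx": -0.0088, "ty": -0.047, "tz": 0.0035, "twist": -0.0529}, {"tx": -0.0049, "ty": -0.0476, "tz": 0.0035, "twist": -0.0529}, {"tx": -0.0009, "ty": -0.0478, "tz": 0.0035, "twist": -0.0529}, {"tx": 0.0031, "ty": -0.0478, "tz": 0.0035, "twist": -0.0529}, {"tx": 0.007, "ty": -0.0473, "tz": 0.0035, "twist": -0.0529}, {"tx": 0.0109, "ty": -0.0466, "tz": 0.0035, "twist": -0.0529}, {"tx": 0.0148, "ty": -0.0455, "tz": 0.0035, "twist": -0.0529}, {"tx": 0.0185, "ty": -0.0441, "tz": 0.0035, "twist": -0.0529}, {"tx": 0.0221, "ty": -0.0425, "tz": 0.0035, "twist": -0.0529}, {"tx": 0.0255, "ty": -0.0405, "tz": 0.0035, "twist": -0.0529}]
[0.54802325 0.21179495] corner ang -9.500064796009278 edge 35.499935203990724 0.14745038142176656
```

Request:
{"name": "move_arm", "arguments": {"motion": [{"tx": -0.033, "ty": -0.034, "tz": 0, "twist": 0}, {"tx": -0.033, "ty": -0.034, "tz": 0, "twist": 0}, {"tx": -0.033, "ty": -0.034, "tz": 0, "twist": 0}, {"tx": -0.033, "ty": -0.034, "tz": 0, "twist": 0}, {"tx": -0.033, "ty": -0.034, "tz": 0, "twist": 0}, {"tx": -0.033, "ty": -0.034, "tz": 0, "twist": 0}, {"tx": -0.033, "ty": -0.034, "tz": 0, "twist": 0}, {"tx": -0.033, "ty": -0.034, "tz": 0, "twist": 0}, {"tx": -0.033, "ty": -0.034, "tz": 0, "twist": 0}, {"tx": -0.033, "ty": -0.034, "tz": 0, "twist": 0}, {"tx": -0.033, "ty": -0.034, "tz": 0, "twist": 0}, {"tx": -0.033, "ty": -0.034, "tz": 0, "twist": 0}], "gripper": -0.1}}

```text
clock: 3.35
position: [0.4496, 0.0406, 0.2565]
ee_rot: [0.634, 3.077, 0.0]
force: [0.9, 1.0, -0.1]
width: 0.555
gripper_force: 0.0
```

```bash
python3 - <<'E'
from h import *
plan(np.array([.534,-.186,.12]),57.6,12)
E
```

```text
yaw 156.7 dyaw -99.1 dpos [ 0.0844 -0.2266 -0.1365] j7 1.02 F [ 0.9  1.  -0.1] clk 3.35
[{"tx": -0.0139, "ty": -0.0146, "tz": 0.0114, "twist": 0.0918}, {"tx": -0.0159, "ty": -0.0124, "tz": 0.0114, "twist": 0.0918}, {"tx": -0.0175, "ty": -0.01, "tz": 0.0114, "twist": 0.0918}, {"tx": -0.0188, "ty": -0.0074, "tz": 0.0114, "twist": 0.0918}, {"tx": -0.0196, "ty": -0.0046, "tz": 0.0114, "twist": 0.0918}, {"tx": -0.0201, "ty": -0.0017, "tz": 0.0114, "twist": 0.0918}, {"tx": -0.0201, "ty": 0.0012, "tz": 0.0114, "twist": 0.0918}, {"tx": -0.0197, "ty": 0.004, "tz": 0.0114, "twist": 0.0918}, {"tx": -0.019, "ty": 0.0068, "tz": 0.0114, "twist": 0.0918}, {"tx": -0.0178, "ty": 0.0095, "tz": 0.0114, "twist": 0.0918}, {"tx": -0.0162, "ty": 0.0119, "tz": 0.0114, "twist": 0.0918}, {"tx": -0.0144, "ty": 0.0141, "tz": 0.0114, "twist": 0.0918}]
```

Request:
{"name": "move_arm", "arguments": {"motion": [{"tx": -0.014, "ty": -0.0146, "tz": 0.0114, "twist": 0.092}, {"tx": -0.016, "ty": -0.0124, "tz": 0.0114, "twist": 0.092}, {"tx": -0.0175, "ty": -0.01, "tz": 0.0114, "twist": 0.092}, {"tx": -0.0188, "ty": -0.0074, "tz": 0.0114, "twist": 0.092}, {"tx": -0.0196, "ty": -0.0046, "tz": 0.0114, "twist": 0.092}, {"tx": -0.02, "ty": -0.0017, "tz": 0.0114, "twist": 0.092}, {"tx": -0.02, "ty": 0.0012, "tz": 0.0114, "twist": 0.092}, {"tx": -0.0197, "ty": 0.004, "tz": 0.0114, "twist": 0.092}, {"tx": -0.019, "ty": 0.0068, "tz": 0.0114, "twist": 0.092}, {"tx": -0.0178, "ty": 0.0095, "tz": 0.0114, "twist": 0.092}, {"tx": -0.0162, "ty": 0.012, "tz": 0.0114, "twist": 0.092}, {"tx": -0.0144, "ty": 0.014, "tz": 0.0114, "twist": 0.092}]}}

```text
clock: 4.55
position: [0.5334, -0.1848, 0.1189]
ee_rot: [-2.761, -1.499, 0.001]
force: [1.0, 0.5, -0.3]
width: 0.547
gripper_force: 0.0
```

```bash
python3 - <<'E'
from h import *
plan(np.array([.5344,-.1858,.018]),57.6,4)
save("top","e.png",(355,170,435,230),8)
E
```

```text
yaw 57.0 dyaw 0.6 dpos [ 0.001  -0.001  -0.1009] j7 0.11 F [ 1.   0.5 -0.3] clk 4.55
[{"tx": -0.0001, "ty": 0.0003, "tz": 0.0252, "twist": -0.0017}, {"tx": -0.0001, "ty": 0.0003, "tz": 0.0252, "twist": -0.0017}, {"tx": -0.0001, "ty": 0.0003, "tz": 0.0252, "twist": -0.0017}, {"tx": -0.0001, "ty": 0.0003, "tz": 0.0252, "twist": -0.0017}]
```

View pics/e.png

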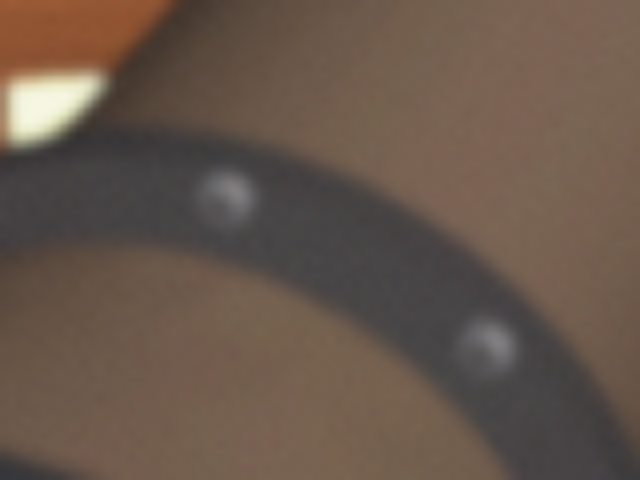

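The arm hides the crank from the top camera here (only arm housing in the crop), so I'm going down on the triangulated pose.

Request:
{"name": "move_arm", "arguments": {"motion": [{"tx": 0, "ty": 0.001, "tz": 0.03, "twist": -0.004}, {"tx": 0, "ty": 0, "tz": 0.03, "twist": 0}, {"tx": 0, "ty": 0, "tz": 0.025, "twist": 0}, {"tx": 0, "ty": 0, "tz": 0.01, "twist": 0}, {"tx": 0, "ty": 0, "tz": 0.006, "twist": 0}]}}

```text
clock: 5.1
position: [0.5337, -0.1846, 0.0181]
ee_rot: [-2.751, -1.515, 0.002]
force: [0.1, -1.0, 0.1]
width: 0.551
gripper_force: 0.0
```

Request:
{"name": "move_arm", "arguments": {"motion": [{"tx": 0, "ty": 0, "tz": 0, "twist": 0}, {"tx": 0, "ty": 0, "tz": 0, "twist": 0}, {"tx": 0, "ty": 0, "tz": 0, "twist": 0}, {"tx": 0, "ty": 0, "tz": 0, "twist": 0}, {"tx": 0, "ty": 0, "tz": 0, "twist": 0}, {"tx": 0, "ty": 0, "tz": 0, "twist": 0}], "gripper": 1, "squeeze": 25}}

```text
clock: 5.7
position: [0.5351, -0.1849, 0.0199]
ee_rot: [2.751, 1.515, 0.002]
force: [-0.7, 0.5, 7.1]
width: 0.327
gripper_force: 24.9
```

```bash
python3 - <<'E'
from h import *
plan(np.array([.5344,-.1858,.018]),57.6,1)
save("side","f.png",(286,222,386,297),8)
E
```

```text
yaw 57.69 dyaw -0.09 dpos [-0.0007 -0.0009 -0.0019] j7 0.22 F [-0.7  0.5  7.1] clk 5.7
[{"tx": -0.0012, "ty": -0.0001, "tz": 0.0019, "twist": 0.001}]
```

View pics/f.png

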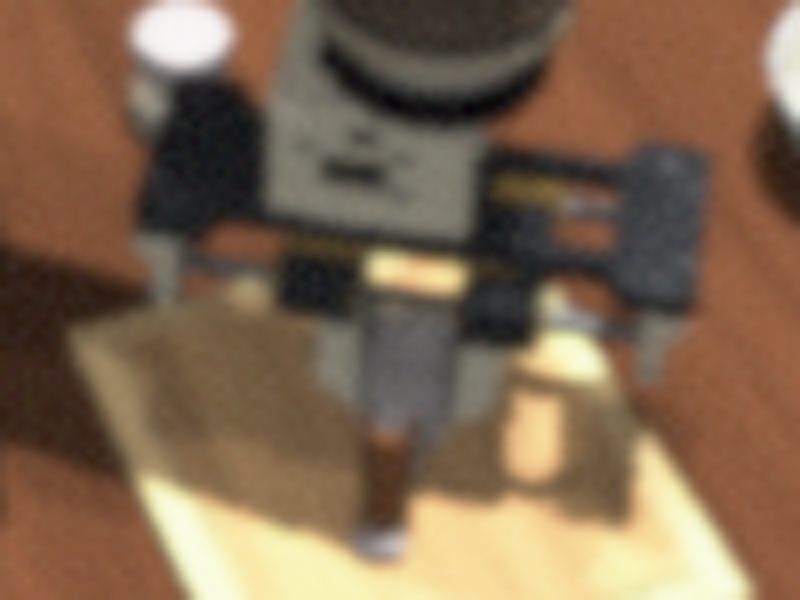

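The grip on the hub is good in the side view: hub between the pads at about (410,380), handle pointing towards the camera at (385,490). Lifting.

Request:
{"name": "move_arm", "arguments": {"motion": [{"tx": 0, "ty": 0, "tz": -0.005, "twist": 0}, {"tx": 0, "ty": 0, "tz": -0.02, "twist": 0}, {"tx": 0, "ty": 0, "tz": -0.05, "twist": 0}, {"tx": 0, "ty": 0, "tz": -0.05, "twist": 0}, {"tx": 0, "ty": 0, "tz": -0.05, "twist": 0}, {"tx": 0, "ty": 0, "tz": -0.04, "twist": 0}, {"tx": 0, "ty": 0, "tz": 0, "twist": 0}]}}

```text
clock: 6.45
position: [0.5365, -0.1863, 0.2395]
ee_rot: [2.748, 1.512, 0.011]
force: [0.6, -1.1, -2.7]
width: 0.328
gripper_force: 24.9
```

```bash
python3 - <<'E'
from h import *
plan(np.array([.548,.2117,.235]),36,12)
E
```

```text
yaw 57.66 dyaw -21.66 dpos [ 0.0115  0.398  -0.0045] j7 0.02 F [ 0.6 -1.1 -2.7] clk 6.45
[{"tx": 0.0285, "ty": -0.0169, "tz": 0.0004, "twist": 0.0201}, {"tx": 0.028, "ty": -0.0178, "tz": 0.0004, "twist": 0.0201}, {"tx": 0.0274, "ty": -0.0187, "tz": 0.0004, "twist": 0.0201}, {"tx": 0.0268, "ty": -0.0196, "tz": 0.0004, "twist": 0.0201}, {"tx": 0.0262, "ty": -0.0204, "tz": 0.0004, "twist": 0.0201}, {"tx": 0.0255, "ty": -0.0212, "tz": 0.0004, "twist": 0.0201}, {"tx": 0.0248, "ty": -0.022, "tz": 0.0004, "twist": 0.0201}, {"tx": 0.0241, "ty": -0.0228, "tz": 0.0004, "twist": 0.0201}, {"tx": 0.0234, "ty": -0.0235, "tz": 0.0004, "twist": 0.0201}, {"tx": 0.0227, "ty": -0.0242, "tz": 0.0004, "twist": 0.0201}, {"tx": 0.0219, "ty": -0.0249, "tz": 0.0004, "twist": 0.0201}, {"tx": 0.0211, "ty": -0.0256, "tz": 0.0004, "twist": 0.0201}]
```

Request:
{"name": "move_arm", "arguments": {"motion": [{"tx": 0.0285, "ty": -0.017, "tz": 0, "twist": 0.02}, {"tx": 0.028, "ty": -0.018, "tz": 0, "twist": 0.02}, {"tx": 0.0274, "ty": -0.0187, "tz": 0, "twist": 0.02}, {"tx": 0.0268, "ty": -0.0196, "tz": 0, "twist": 0.02}, {"tx": 0.0262, "ty": -0.0204, "tz": 0, "twist": 0.02}, {"tx": 0.0255, "ty": -0.0212, "tz": 0, "twist": 0.02}, {"tx": 0.0248, "ty": -0.022, "tz": 0, "twist": 0.02}, {"tx": 0.024, "ty": -0.0228, "tz": 0, "twist": 0.02}, {"tx": 0.0234, "ty": -0.0235, "tz": 0, "twist": 0.02}, {"tx": 0.0227, "ty": -0.0242, "tz": 0, "twist": 0.02}, {"tx": 0.022, "ty": -0.025, "tz": 0, "twist": 0.02}, {"tx": 0.021, "ty": -0.0256, "tz": 0, "twist": 0.02}]}}

```text
clock: 7.65
position: [0.5441, 0.2147, 0.233]
ee_rot: [-2.988, -0.971, 0.003]
force: [0.5, 0.0, -2.0]
width: 0.325
gripper_force: 24.9
```

Request:
{"name": "move_arm", "arguments": {"motion": [{"tx": 0, "ty": 0, "tz": 0, "twist": 0}, {"tx": 0, "ty": 0, "tz": 0, "twist": 0}]}}

```text
clock: 7.85
position: [0.5442, 0.214, 0.2328]
ee_rot: [2.985, 0.976, -0.003]
force: [0.2, -0.6, -2.9]
width: 0.322
gripper_force: 24.9
```

```bash
python3 - <<'E'
from h import *
plan(np.array([.548,.2117,.196]),36,2)
save("side","g.png",(247,105,347,180),8)
for q in("crank_hub","crank_handle","spindle_end"):
  for r in arm.place_of("side",q)[:2]:
    print(q,round(r["conf"],2),np.array(r["point"])*[640,400])
p=np.array(arm.observe()["position"]);M=R.from_rotvec(arm.observe()["ee_rot"]).as_matrix()
for n,v in(("hubtop",(-.0012,0,-.028)),("handletop",(-.0612,0,-.056))):print(n,proj("side",p+M@np.array(v)))
print(proj("side",(.547,.211,.176)))
E
```

```text
yaw 36.21 dyaw -0.21 dpos [ 0.0038 -0.0023 -0.0368] j7 -1.01 F [ 0.2 -0.6 -2.9] clk 7.85
[{"tx": 0.0009, "ty": 0.002, "tz": 0.0184, "twist": 0.0012}, {"tx": 0.0009, "ty": 0.002, "tz": 0.0184, "twist": 0.0012}]
crank_hub 0.8 [296.384 133.8  ]
crank_hub 0.73 [277.12 315.48]
crank_handle 0.84 [299.904 318.32 ]
crank_handle 0.73 [285.12 143.12]
spindle_end 0.89 [227.584 159.6  ]
spindle_end 0.83 [297.6 151.8]
hubtop [295.75164415 134.54975188]
handletop [284.4870718 133.8941887]
[296.84799156 156.91238554]
```

View pics/g.png

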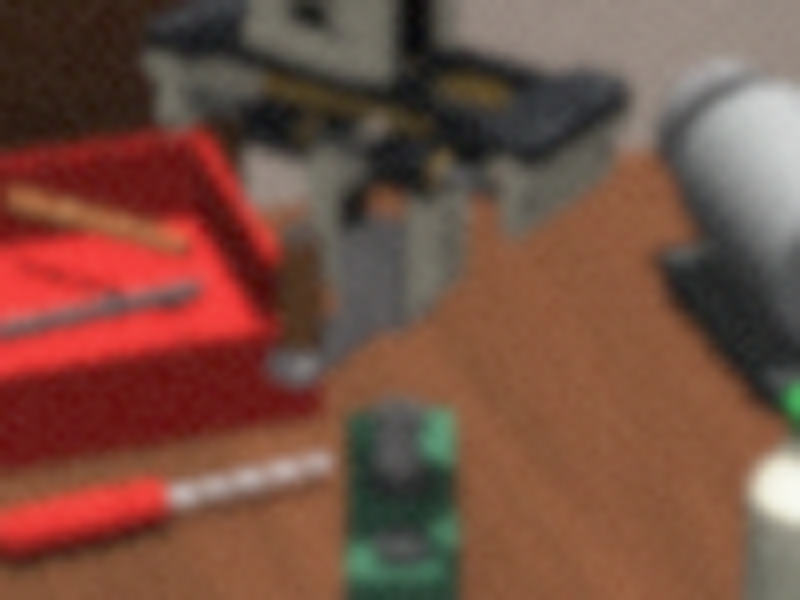

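The side crop shows the crank level in the gripper above the spindle. The handle top at about (300,228) is where I predicted, and the spindle tip is at about (398,410). Correcting x and y, then going down to feel.

Request:
{"name": "move_arm", "arguments": {"motion": [{"tx": 0.002, "ty": 0.004, "tz": 0.02, "twist": 0.002}, {"tx": 0, "ty": 0, "tz": 0.018, "twist": 0}, {"tx": 0, "ty": 0, "tz": 0.004, "twist": 0}, {"tx": 0, "ty": 0, "tz": 0.004, "twist": 0}, {"tx": 0, "ty": 0, "tz": 0.003, "twist": 0}, {"tx": 0, "ty": 0, "tz": 0.002, "twist": 0}]}}

```text
clock: 8.65
position: [0.5494, 0.2113, 0.1834]
ee_rot: [-2.988, -0.968, -0.001]
force: [0.2, 0.9, -2.2]
width: 0.329
gripper_force: 24.9
```

Request:
{"name": "move_arm", "arguments": {"motion": [{"tx": 0, "ty": 0, "tz": 0.002, "twist": 0}, {"tx": 0, "ty": 0, "tz": 0.002, "twist": 0}, {"tx": 0, "ty": 0, "tz": 0, "twist": 0}]}}

```text
clock: 8.95
position: [0.5489, 0.2114, 0.1788]
ee_rot: [-2.988, -0.969, 0.0]
force: [0.1, -0.2, -2.3]
width: 0.326
gripper_force: 24.9
```

Request:
{"name": "move_arm", "arguments": {"motion": [{"tx": 0, "ty": 0, "tz": 0.002, "twist": 0}, {"tx": 0, "ty": 0, "tz": 0.002, "twist": 0}, {"tx": 0, "ty": 0, "tz": 0.002, "twist": 0}, {"tx": 0, "ty": 0, "tz": 0, "twist": 0}]}}

```text
clock: 9.35
position: [0.5489, 0.2114, 0.1726]
ee_rot: [2.989, 0.968, -0.001]
force: [0.2, -0.2, -1.8]
width: 0.325
gripper_force: 24.9
```

Sliding on freely; continuing to the shoulder.

Request:
{"name": "move_arm", "arguments": {"motion": [{"tx": 0, "ty": 0, "tz": 0.003, "twist": 0}, {"tx": 0, "ty": 0, "tz": 0.003, "twist": 0}, {"tx": 0, "ty": 0, "tz": 0.003, "twist": 0}, {"tx": 0, "ty": 0, "tz": 0.002, "twist": 0}, {"tx": 0, "ty": 0, "tz": 0, "twist": 0}]}}

```text
clock: 9.85
position: [0.5489, 0.2113, 0.1616]
ee_rot: [2.989, 0.968, -0.001]
force: [-0.2, -0.1, -1.9]
width: 0.324
gripper_force: 24.9
```

Request:
{"name": "move_arm", "arguments": {"motion": [{"tx": 0, "ty": 0, "tz": 0.001, "twist": 0}, {"tx": 0, "ty": 0, "tz": 0.001, "twist": 0}, {"tx": 0, "ty": 0, "tz": 0.001, "twist": 0}, {"tx": 0, "ty": 0, "tz": 0, "twist": 0}]}}

```text
clock: 10.25
position: [0.549, 0.2114, 0.1588]
ee_rot: [-2.989, -0.968, 0.0]
force: [-0.1, -0.3, -1.4]
width: 0.323
gripper_force: 24.9
```

Request:
{"name": "move_arm", "arguments": {"motion": [{"tx": 0, "ty": 0, "tz": 0.001, "twist": 0}, {"tx": 0, "ty": 0, "tz": 0.001, "twist": 0}, {"tx": 0, "ty": 0, "tz": 0.0005, "twist": 0}, {"tx": 0, "ty": 0, "tz": 0, "twist": 0}]}}

```text
clock: 10.65
position: [0.5492, 0.2114, 0.1578]
ee_rot: [-2.988, -0.968, -0.001]
force: [-5.6, -0.9, 14.9]
width: 0.327
gripper_force: 24.9
```

Contact at TCP z 0.1578 m, where I expected the shoulder, so the crank is home. Now I'll relax the press, let go, rise and go over to the handle.

Request:
{"name": "move_arm", "arguments": {"motion": [{"tx": 0, "ty": 0, "tz": -0.0012, "twist": 0}, {"tx": 0, "ty": 0, "tz": 0, "twist": 0}, {"tx": 0, "ty": 0, "tz": 0, "twist": 0}]}}

```text
clock: 10.95
position: [0.5493, 0.2115, 0.1579]
ee_rot: [-2.988, -0.968, -0.001]
force: [-0.6, -0.9, 3.8]
width: 0.326
gripper_force: 24.9
```

Request:
{"name": "move_arm", "arguments": {"motion": [{"tx": 0, "ty": 0, "tz": 0, "twist": 0}, {"tx": 0, "ty": 0, "tz": 0, "twist": 0}, {"tx": 0, "ty": 0, "tz": 0, "twist": 0}, {"tx": 0, "ty": 0, "tz": -0.03, "twist": 0}, {"tx": 0, "ty": 0, "tz": -0.04, "twist": 0}, {"tx": 0, "ty": 0, "tz": -0.01, "twist": 0}], "gripper": -0.1}}

```text
clock: 11.55
position: [0.551, 0.2112, 0.2413]
ee_rot: [-2.989, -0.967, -0.008]
force: [-0.1, -0.5, -0.1]
width: 0.549
gripper_force: 0.0
```

```bash
python3 - <<'E'
from h import *
plan(np.array([.4996,.1755,.235]),90,7)
from scipy.optimize import brentq
for r in arm.place_of("side","platen_face")[:3]:
    v=np.array(r["point"])*[640,400]
    print("platen",r["conf"],v,proj("side",(.547,.211,.05)),proj("side",(.547,.211,.061)),proj("side",(.547,.211,.072)))
for r in arm.place_of("side","crank_handle")[:3]: print(r["conf"],np.array(r["point"])*[640,400])
print(proj("side",(.4996,.1755,.187)))
save("side","i.png",(257,125,357,200),8)
E
```

```text
yaw 35.87 dyaw 54.13 dpos [-0.0514 -0.0357 -0.0063] j7 -1.01 F [-0.1 -0.5 -0.1] clk 11.55
[{"tx": -0.0089, "ty": -0.0002, "tz": 0.0009, "twist": -0.0859}, {"tx": -0.0088, "ty": -0.0014, "tz": 0.0009, "twist": -0.0859}, {"tx": -0.0086, "ty": -0.0025, "tz": 0.0009, "twist": -0.0859}, {"tx": -0.0081, "ty": -0.0037, "tz": 0.0009, "twist": -0.0859}, {"tx": -0.0076, "ty": -0.0047, "tz": 0.0009, "twist": -0.0859}, {"tx": -0.0069, "ty": -0.0057, "tz": 0.0009, "twist": -0.0859}, {"tx": -0.006, "ty": -0.0066, "tz": 0.0009, "twist": -0.0859}]
platen 0.41 [295.68 184.2 ] [297.16675209 186.80610865] [297.13966301 184.33095625] [297.11243046 181.83106995]
0.84 [299.904 318.32 ]
0.73 [285.12 143.12]
0.72 [255.872 281.32 ]
[286.60609896 161.75055819]
```

View pics/i.png

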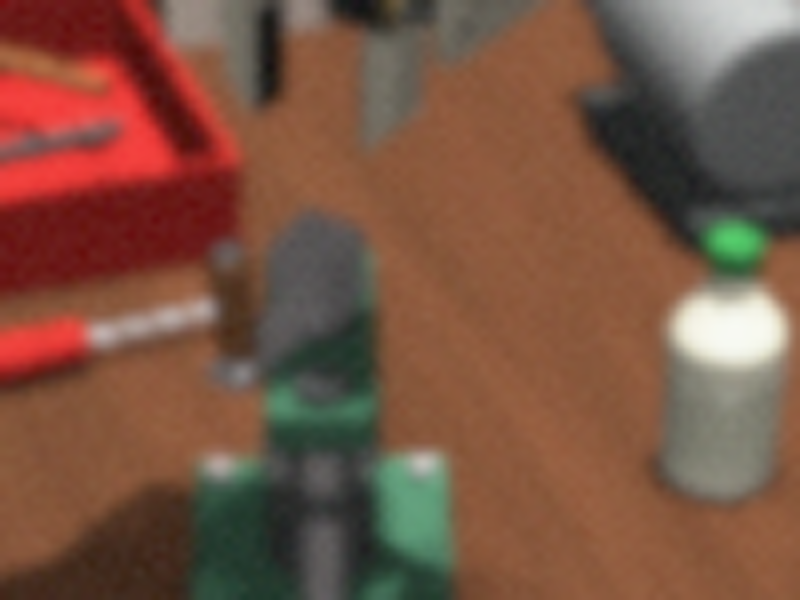

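The crank sits home on the spindle. Its handle shows at about (232,305) in the crop, i.e. (286,163) px against a predicted (286.6,161.8).

Request:
{"name": "move_arm", "arguments": {"motion": [{"tx": -0.009, "ty": 0, "tz": 0.001, "twist": -0.086}, {"tx": -0.009, "ty": -0.0014, "tz": 0.001, "twist": -0.086}, {"tx": -0.0086, "ty": -0.0025, "tz": 0.001, "twist": -0.086}, {"tx": -0.008, "ty": -0.0037, "tz": 0.001, "twist": -0.086}, {"tx": -0.0076, "ty": -0.0047, "tz": 0.001, "twist": -0.086}, {"tx": -0.007, "ty": -0.0057, "tz": 0.001, "twist": -0.086}, {"tx": -0.006, "ty": -0.0066, "tz": 0.001, "twist": -0.086}, {"tx": 0, "ty": 0, "tz": 0, "twist": 0}]}}

```text
clock: 12.5
position: [0.496, 0.1745, 0.2291]
ee_rot: [-2.217, -2.224, 0.004]
force: [0.0, 0.1, 0.2]
width: 0.55
gripper_force: 0.0
```

```bash
python3 - <<'E'
from h import *
plan(np.array([.4996,.1755,.178]),90,3)
E
```

```text
yaw 90.19 dyaw -0.19 dpos [ 0.0036  0.001  -0.0511] j7 -0.2 F [0.  0.1 0.2] clk 12.5
[{"tx": 0.0003, "ty": 0.0012, "tz": 0.017, "twist": 0.0007}, {"tx": 0.0003, "ty": 0.0012, "tz": 0.017, "twist": 0.0007}, {"tx": 0.0003, "ty": 0.0012, "tz": 0.017, "twist": 0.0007}]
```

Request:
{"name": "move_arm", "arguments": {"motion": [{"tx": 0.001, "ty": 0.0036, "tz": 0.005, "twist": 0}, {"tx": 0, "ty": 0, "tz": 0.018, "twist": 0}, {"tx": 0, "ty": 0, "tz": 0.018, "twist": 0}, {"tx": 0, "ty": 0, "tz": 0.01, "twist": 0}, {"tx": 0, "ty": 0, "tz": 0, "twist": 0}]}}

```text
clock: 13.0
position: [0.5006, 0.1763, 0.1779]
ee_rot: [-2.221, -2.221, 0.005]
force: [-0.8, 0.0, -0.2]
width: 0.548
gripper_force: 0.0
```

Request:
{"name": "move_arm", "arguments": {"motion": [{"tx": 0, "ty": 0, "tz": 0, "twist": 0}, {"tx": 0, "ty": 0, "tz": 0, "twist": 0}, {"tx": 0, "ty": 0, "tz": 0, "twist": 0}, {"tx": 0, "ty": 0, "tz": 0, "twist": 0}, {"tx": 0, "ty": 0, "tz": 0, "twist": 0}, {"tx": 0, "ty": 0, "tz": 0, "twist": 0}, {"tx": 0, "ty": 0, "tz": 0, "twist": 0}], "gripper": 1, "squeeze": 8}}

```text
clock: 13.7
position: [0.5014, 0.1763, 0.1799]
ee_rot: [2.22, 2.223, 0.001]
force: [-0.9, -0.8, 3.4]
width: 0.193
gripper_force: 8.0
```

```bash
cat >> h.py <<'E'
def circ(c,a0,step,n):
    """rows for fixed yaw 90 (tx=dy, ty=dx), radius .06 about c, from angle a0 by -step each; starts from measured pose's angle"""
    import json;out=[]
    for i in range(n):
        a,b=np.radians(a0-step*i),np.radians(a0-step*(i+1));e=.06*np.array([np.cos(b)-np.cos(a),np.sin(b)-np.sin(a)])
        out.append(dict(tx=float(round(e[1],4)),ty=float(round(e[0],4)),tz=0,twist=0))
    print(json.dumps(out))
E
python3 - <<'E'
from h import *
s=arm.observe();p=np.array(s["position"][:2]);c=np.array([.5482,.2107]);d=p-c
print(p,np.degrees(np.arctan2(d[1],d[0])),np.hypot(*d),s["force"],s["width"])
circ(c,-144.1,4,12)
E
```

```text
[0.50142071 0.17626715] -143.64431907139743 0.058085484150179216 [-0.87521933 -0.84676833  3.44665548] 0.19297731722768727
[{"tx": 0.0035, "ty": -0.0023, "tz": 0, "twist": 0}, {"tx": 0.0036, "ty": -0.0021, "tz": 0, "twist": 0}, {"tx": 0.0038, "ty": -0.0018, "tz": 0, "twist": 0}, {"tx": 0.0039, "ty": -0.0016, "tz": 0, "twist": 0}, {"tx": 0.004, "ty": -0.0013, "tz": 0, "twist": 0}, {"tx": 0.0041, "ty": -0.001, "tz": 0, "twist": 0}, {"tx": 0.0041, "ty": -0.0007, "tz": 0, "twist": 0}, {"tx": 0.0042, "ty": -0.0004, "tz": 0, "twist": 0}, {"tx": 0.0042, "ty": -0.0001, "tz": 0, "twist": 0}, {"tx": 0.0042, "ty": 0.0002, "tz": 0, "twist": 0}, {"tx": 0.0042, "ty": 0.0004, "tz": 0, "twist": 0}, {"tx": 0.0041, "ty": 0.0007, "tz": 0, "twist": 0}]
```

Request:
{"name": "move_arm", "arguments": {"motion": [{"tx": 0.0035, "ty": -0.0023, "tz": 0, "twist": 0}, {"tx": 0.0036, "ty": -0.002, "tz": 0, "twist": 0}, {"tx": 0.0038, "ty": -0.0018, "tz": 0, "twist": 0}, {"tx": 0.0039, "ty": -0.0016, "tz": 0, "twist": 0}, {"tx": 0.004, "ty": -0.0013, "tz": 0, "twist": 0}, {"tx": 0.004, "ty": -0.001, "tz": 0, "twist": 0}, {"tx": 0.0041, "ty": -0.0007, "tz": 0, "twist": 0}, {"tx": 0.0042, "ty": -0.0004, "tz": 0, "twist": 0}, {"tx": 0.0042, "ty": -0.0001, "tz": 0, "twist": 0}, {"tx": 0.0042, "ty": 0.0002, "tz": 0, "twist": 0}, {"tx": 0.0042, "ty": 0.0004, "tz": 0, "twist": 0}, {"tx": 0.004, "ty": 0.0007, "tz": 0, "twist": 0}]}}

```text
clock: 14.9
position: [0.4911, 0.2249, 0.1795]
ee_rot: [-2.219, -2.224, -0.0]
force: [0.5, -0.3, -0.1]
width: 0.025
gripper_force: 0.0
```

```bash
python3 - <<'E'
from h import *
s=arm.observe();p=np.array(s["position"][:2]);c=np.array([.549,.211]);d=p-c
print(p,np.degrees(np.arctan2(d[1],d[0])),np.hypot(*d),s["force"],s["ft_torque"],s["width"])
circ(c,-192.1,9,12)
circ(c,-300.1,9,11)
E
```

```text
[0.49110428 0.22485097] 166.54545263024394 0.059529519182216085 [ 0.45176449 -0.29874882 -0.06982083] [-0.0848378   0.05790963 -0.01043954] 0.024768769275964296
[{"tx": 0.009, "ty": 0.0027, "tz": 0, "twist": 0}, {"tx": 0.0085, "ty": 0.0041, "tz": 0, "twist": 0}, {"tx": 0.0077, "ty": 0.0053, "tz": 0, "twist": 0}, {"tx": 0.0068, "ty": 0.0065, "tz": 0, "twist": 0}, {"tx": 0.0057, "ty": 0.0075, "tz": 0, "twist": 0}, {"tx": 0.0045, "ty": 0.0083, "tz": 0, "twist": 0}, {"tx": 0.0031, "ty": 0.0089, "tz": 0, "twist": 0}, {"tx": 0.0017, "ty": 0.0093, "tz": 0, "twist": 0}, {"tx": 0.0002, "ty": 0.0094, "tz": 0, "twist": 0}, {"tx": -0.0012, "ty": 0.0093, "tz": 0, "twist": 0}, {"tx": -0.0027, "ty": 0.009, "tz": 0, "twist": 0}, {"tx": -0.0041, "ty": 0.0085, "tz": 0, "twist": 0}]
[{"tx": -0.0053, "ty": 0.0077, "tz": 0, "twist": 0}, {"tx": -0.0065, "ty": 0.0068, "tz": 0, "twist": 0}, {"tx": -0.0075, "ty": 0.0057, "tz": 0, "twist": 0}, {"tx": -0.0083, "ty": 0.0045, "tz": 0, "twist": 0}, {"tx": -0.0089, "ty": 0.0031, "tz": 0, "twist": 0}, {"tx": -0.0093, "ty": 0.0017, "tz": 0, "twist": 0}, {"tx": -0.0094, "ty": 0.0002, "tz": 0, "twist": 0}, {"tx": -0.0093, "ty": -0.0012, "tz": 0, "twist": 0}, {"tx": -0.009, "ty": -0.0027, "tz": 0, "twist": 0}, {"tx": -0.0085, "ty": -0.0041, "tz": 0, "twist": 0}, {"tx": -0.0077, "ty": -0.0053, "tz": 0, "twist": 0}]
```

The handle slipped out of the grip, so friction is low. I'll rise and see where it is.

Request:
{"name": "move_arm", "arguments": {"motion": [{"tx": 0, "ty": 0, "tz": -0.02, "twist": 0}, {"tx": 0, "ty": 0, "tz": -0.04, "twist": 0}, {"tx": 0.04, "ty": 0.02, "tz": -0.03, "twist": 0}, {"tx": 0.04, "ty": 0.02, "tz": 0, "twist": 0}, {"tx": 0, "ty": 0, "tz": 0, "twist": 0}], "gripper": -0.1}}

```text
clock: 15.4
position: [0.5306, 0.3085, 0.2672]
ee_rot: [-2.211, -2.231, -0.005]
force: [-0.6, -0.0, -1.0]
width: 0.406
gripper_force: 0.0
```

```bash
python3 - <<'E'
from h import *
t=arm.get_image("top");s=arm.get_image("side")
cr=lambda im,x,y,w,h:cv2.resize(im[y:y+h,x:x+w],(400,400),interpolation=cv2.INTER_CUBIC)
cv2.imwrite("pics/j.png",np.hstack([cr(t,200,165,60,60),cr(s,267,130,60,60)])[:,:,::-1])
for c in("top","side"):
  for q in("crank_handle","crank_hub"):
    for r in arm.place_of(c,q)[:3]:print(c,q,round(r["conf"],2),(np.array(r["point"])*[640,400]).round(1))
for a in(-144,-154,-164,-174,-184):
  P=np.array([.5485+.06*np.cos(np.radians(a)),.211+.06*np.sin(np.radians(a)),.214]);print(a,proj("top",P).round(1),proj("side",P).round(1))
E
```

```text
top crank_handle 0.8 [384.8 293.1]
top crank_handle 0.7 [439.3 261.1]
top crank_handle 0.6 [228.8 218.5]
top crank_hub 0.93 [228.8 189.9]
top crank_hub 0.9 [431.7 278.1]
top crank_hub 0.89 [385.3 267.5]
side crank_handle 0.81 [281.2 158.6]
side crank_handle 0.76 [257.4 282.4]
side crank_handle 0.56 [301.  318.7]
side crank_hub 0.84 [276.7 313.3]
side crank_hub 0.71 [294.  156.2]
side crank_hub 0.66 [278.4 276.7]
-144 [238.4 209.7] [286.5 154.6]
-154 [234.3 212.3] [284.1 153.6]
-164 [229.8 214.1] [282.1 152.3]
-174 [225.1 215.2] [280.7 150.9]
-184 [220.4 215.4] [279.7 149.4]
```

View pics/j.png

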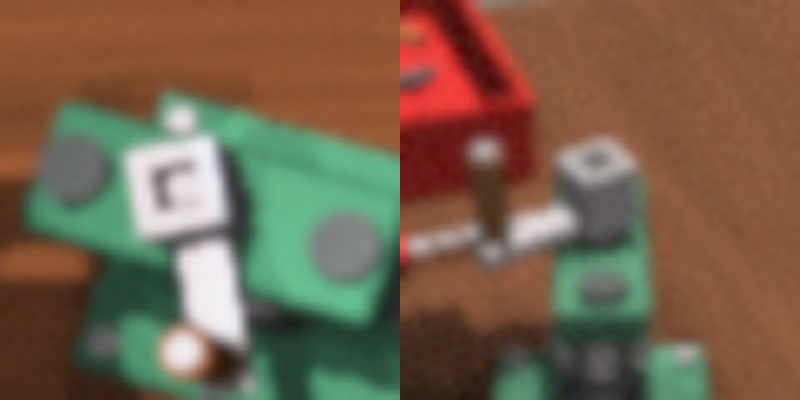

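```bash
python3 - <<'E'
from h import *
from scipy.optimize import least_squares
def tri(a,b):
    r=least_squares(lambda X:np.concatenate([proj("top",X)-a,proj("side",X)-b]),[.54,0.2,.19]);print(r.x.round(4),r.fun.round(2));return r.x
k=tri((227.5,217.5),(280,152.5))
h=tri((226.7,193.2),(296.6,154))
d=(k-h)[:2];print(np.degrees(np.arctan2(d[1],d[0])),np.hypot(*d))
plan(np.append(k[:2],.245),90,4)
E
```

```text
[0.4843 0.2001 0.2113] [ 0.03 -0.15 -0.23  0.04]
[0.5443 0.2093 0.1887] [ 0.05 -0.25 -0.38  0.08]
-171.20999885688803 0.06073004329941766
yaw 89.99 dyaw 0.01 dpos [-0.0453 -0.0999 -0.0225] j7 -0.35 F [ 0.  -0.1  0.2] clk 15.7
[{"tx": -0.025, "ty": -0.0113, "tz": 0.0056, "twist": -0.0}, {"tx": -0.025, "ty": -0.0113, "tz": 0.0056, "twist": -0.0}, {"tx": -0.025, "ty": -0.0113, "tz": 0.0056, "twist": -0.0}, {"tx": -0.025, "ty": -0.0113, "tz": 0.0056, "twist": -0.0}]
```

The crank stands at about −171°, so it turned 27°. Handle top is near (183,350) in the top crop and (487,150) in the side crop, hub at (178,188). I'll regrip with the closing line along the tangent, so a finger drives the handle instead of friction.

```bash
python3 - <<'E'
from h import *
plan(np.array([.4865,.2008,.24]),188.8,12)
E
```

```text
yaw 89.99 dyaw 98.81 dpos [-0.0432 -0.0992 -0.0275] j7 -0.35 F [ 0.  -0.1  0.2] clk 15.7
[{"tx": -0.0083, "ty": -0.0036, "tz": 0.0023, "twist": -0.0915}, {"tx": -0.0077, "ty": -0.0047, "tz": 0.0023, "twist": -0.0915}, {"tx": -0.0069, "ty": -0.0058, "tz": 0.0023, "twist": -0.0915}, {"tx": -0.006, "ty": -0.0067, "tz": 0.0023, "twist": -0.0915}, {"tx": -0.005, "ty": -0.0075, "tz": 0.0023, "twist": -0.0915}, {"tx": -0.0039, "ty": -0.0081, "tz": 0.0023, "twist": -0.0915}, {"tx": -0.0026, "ty": -0.0086, "tz": 0.0023, "twist": -0.0915}, {"tx": -0.0014, "ty": -0.0089, "tz": 0.0023, "twist": -0.0915}, {"tx": -0.0001, "ty": -0.009, "tz": 0.0023, "twist": -0.0915}, {"tx": 0.0012, "ty": -0.0089, "tz": 0.0023, "twist": -0.0915}, {"tx": 0.0025, "ty": -0.0087, "tz": 0.0023, "twist": -0.0915}, {"tx": 0.0037, "ty": -0.0082, "tz": 0.0023, "twist": -0.0915}]
```

Request:
{"name": "move_arm", "arguments": {"motion": [{"tx": -0.0083, "ty": -0.0036, "tz": 0.002, "twist": -0.0915}, {"tx": -0.0077, "ty": -0.0047, "tz": 0.002, "twist": -0.0915}, {"tx": -0.007, "ty": -0.0058, "tz": 0.002, "twist": -0.0915}, {"tx": -0.006, "ty": -0.0067, "tz": 0.002, "twist": -0.0915}, {"tx": -0.005, "ty": -0.0075, "tz": 0.002, "twist": -0.0915}, {"tx": -0.004, "ty": -0.008, "tz": 0.002, "twist": -0.0915}, {"tx": -0.0026, "ty": -0.0086, "tz": 0.002, "twist": -0.0915}, {"tx": -0.0014, "ty": -0.009, "tz": 0.002, "twist": -0.0915}, {"tx": 0, "ty": -0.009, "tz": 0.002, "twist": -0.0915}, {"tx": 0.0012, "ty": -0.009, "tz": 0.002, "twist": -0.0915}, {"tx": 0.0025, "ty": -0.0087, "tz": 0.002, "twist": -0.0915}, {"tx": 0.0037, "ty": -0.008, "tz": 0.002, "twist": -0.0915}]}}

```text
clock: 16.9
position: [0.4864, 0.2007, 0.2437]
ee_rot: [-0.251, 3.131, 0.0]
force: [-0.0, 0.4, -0.1]
width: 0.554
gripper_force: 0.0
```

```bash
python3 - <<'E'
from h import *
plan(np.array([.4865,.2008,.178]),188.8,2)
E
```

```text
yaw -170.83 dyaw -0.37 dpos [ 0.0001  0.0001 -0.0657] j7 1.33 F [-0.   0.4 -0.1] clk 16.9
[{"tx": -0.0, "ty": 0.0001, "tz": 0.0328, "twist": 0.0021}, {"tx": -0.0, "ty": 0.0001, "tz": 0.0328, "twist": 0.0021}]
```

Request:
{"name": "move_arm", "arguments": {"motion": [{"tx": 0, "ty": 0, "tz": 0.03, "twist": 0.002}, {"tx": 0, "ty": 0, "tz": 0.025, "twist": 0}, {"tx": 0, "ty": 0, "tz": 0.011, "twist": 0}, {"tx": 0, "ty": 0, "tz": 0, "twist": 0}]}}

```text
clock: 17.3
position: [0.4859, 0.201, 0.1765]
ee_rot: [0.238, -3.13, 0.002]
force: [-0.3, -0.9, -0.2]
width: 0.547
gripper_force: 0.0
```

Request:
{"name": "move_arm", "arguments": {"motion": [{"tx": 0, "ty": 0, "tz": 0, "twist": 0}, {"tx": 0, "ty": 0, "tz": 0, "twist": 0}, {"tx": 0, "ty": 0, "tz": 0, "twist": 0}, {"tx": 0, "ty": 0, "tz": 0, "twist": 0}, {"tx": 0, "ty": 0, "tz": 0, "twist": 0}, {"tx": 0, "ty": 0, "tz": 0, "twist": 0}, {"tx": 0, "ty": 0, "tz": 0, "twist": 0}], "gripper": 1, "squeeze": 15}}

```text
clock: 18.0
position: [0.487, 0.202, 0.1777]
ee_rot: [-0.239, 3.132, 0.0]
force: [-0.4, -0.5, 3.0]
width: 0.194
gripper_force: 15.0
```

Request:
{"name": "move_arm", "arguments": {"motion": [{"tx": -0.0005, "ty": 0.008, "tz": 0, "twist": 0.085}, {"tx": -0.0005, "ty": 0.008, "tz": 0, "twist": 0.085}, {"tx": -0.0005, "ty": 0.008, "tz": 0, "twist": 0.085}, {"tx": -0.0005, "ty": 0.008, "tz": 0, "twist": 0.085}, {"tx": -0.0005, "ty": 0.008, "tz": 0, "twist": 0.085}, {"tx": -0.0005, "ty": 0.008, "tz": 0, "twist": 0.085}, {"tx": 0, "ty": 0, "tz": 0, "twist": 0}]}}

```text
clock: 18.7
position: [0.4987, 0.2479, 0.1775]
ee_rot: [1.003, 2.976, -0.0]
force: [-0.3, -0.7, 3.5]
width: 0.191
gripper_force: 15.0
```

```bash
cat >> h.py <<'E'
def st():
    s=arm.observe();p=np.array(s["position"][:2]);M=R.from_rotvec(s["ee_rot"]).as_matrix()
    d=p-np.array([.5475,.2107]);a=np.arctan2(d[1],d[0]);f=np.array(s["force"]);t=np.array([np.sin(a),-np.cos(a)])
    print("theta",np.degrees(a).round(1),"r",np.hypot(*d).round(4),"yaw",np.degrees(np.arctan2(M[1,0],M[0,0])).round(1),"j7",round(s["joints"][6],2),"F",f.round(1),"Ftan(cw)",(f[:2]@t).round(2),"Frad",(f[:2]@[np.cos(a),np.sin(a)]).round(2),"Ftool",(M.T@f).round(1),"w",round(s["width"],3),"clk",s["clock"],"z",round(s["position"][2],4))
E
python3 -c "
from h import *
st()"
```

```text
theta 142.7 r 0.0614 yaw 142.7 j7 0.57 F [-0.3 -0.7  3.5] Ftan(cw) -0.7 Frad -0.2 Ftool [-0.2 -0.7 -3.5] w 0.191 clk 18.7 z 0.1775
```

Request:
{"name": "move_arm", "arguments": {"motion": [{"tx": -0.0005, "ty": 0.008, "tz": 0, "twist": 0.085}, {"tx": -0.0005, "ty": 0.008, "tz": 0, "twist": 0.085}, {"tx": -0.0005, "ty": 0.008, "tz": 0, "twist": 0.085}, {"tx": -0.0005, "ty": 0.008, "tz": 0, "twist": 0.085}, {"tx": -0.0005, "ty": 0.008, "tz": 0, "twist": 0.085}, {"tx": -0.0005, "ty": 0.008, "tz": 0, "twist": 0.085}, {"tx": -0.0005, "ty": 0.008, "tz": 0, "twist": 0.085}, {"tx": -0.0005, "ty": 0.008, "tz": 0, "twist": 0.085}, {"tx": -0.0005, "ty": 0.008, "tz": 0, "twist": 0.085}, {"tx": -0.0005, "ty": 0.008, "tz": 0, "twist": 0.085}, {"tx": 0, "ty": 0, "tz": 0, "twist": 0}]}}

```text
clock: 19.8
position: [0.5711, 0.2677, 0.1779]
ee_rot: [-2.628, -1.72, -0.004]
force: [0.8, 5.5, 4.3]
width: 0.189
gripper_force: 15.0
```

```bash
python3 -c "
from h import *
st()"
```

```text
theta 67.5 r 0.0616 yaw 66.4 j7 -0.52 F [0.8 5.5 4.3] Ftan(cw) -1.39 Frad 5.34 Ftool [ 5.3 -1.5 -4.3] w 0.189 clk 19.8 z 0.1779
```

Request:
{"name": "move_arm", "arguments": {"motion": [{"tx": 0.0005, "ty": 0.008, "tz": 0, "twist": 0.085}, {"tx": -0.0005, "ty": 0.008, "tz": 0, "twist": 0.085}, {"tx": -0.0005, "ty": 0.008, "tz": 0, "twist": 0.085}, {"tx": -0.0005, "ty": 0.008, "tz": 0, "twist": 0.085}, {"tx": -0.0005, "ty": 0.008, "tz": 0, "twist": 0.085}, {"tx": -0.0005, "ty": 0.008, "tz": 0, "twist": 0.085}, {"tx": -0.0005, "ty": 0.008, "tz": 0, "twist": 0.085}, {"tx": -0.0005, "ty": 0.008, "tz": 0, "twist": 0.085}, {"tx": -0.0005, "ty": 0.008, "tz": 0, "twist": 0.085}, {"tx": -0.0005, "ty": 0.008, "tz": 0, "twist": 0.085}, {"tx": -0.0005, "ty": 0.008, "tz": 0, "twist": 0.085}, {"tx": 0, "ty": 0, "tz": 0, "twist": 0}]}}

```text
clock: 21.0
position: [0.6059, 0.1918, 0.1785]
ee_rot: [3.103, -0.488, 0.008]
force: [6.6, -1.6, 3.8]
width: 0.193
gripper_force: 15.0
```

```bash
python3 -c "
from h import *
st()"
```

```text
theta -17.9 r 0.0614 yaw -17.9 j7 -1.61 F [ 6.6 -1.6  3.8] Ftan(cw) -0.56 Frad 6.8 Ftool [ 6.8 -0.6 -3.7] w 0.193 clk 21.0 z 0.1785
```

Request:
{"name": "move_arm", "arguments": {"motion": [{"tx": 0, "ty": 0, "tz": 0, "twist": 0}, {"tx": 0, "ty": 0, "tz": 0, "twist": 0}, {"tx": 0, "ty": 0, "tz": 0, "twist": 0}, {"tx": 0, "ty": 0, "tz": 0, "twist": 0}], "gripper": 0.3}}

```text
clock: 21.4
position: [0.6033, 0.1942, 0.1771]
ee_rot: [-3.104, 0.484, 0.002]
force: [0.3, -0.1, 0.3]
width: 0.347
gripper_force: 0.0
```

Request:
{"name": "move_arm", "arguments": {"motion": [{"tx": 0, "ty": 0, "tz": 0, "twist": -0.0909}, {"tx": 0, "ty": 0, "tz": 0, "twist": -0.0909}, {"tx": 0, "ty": 0, "tz": 0, "twist": -0.0909}, {"tx": 0, "ty": 0, "tz": 0, "twist": -0.0909}, {"tx": 0, "ty": 0, "tz": 0, "twist": -0.0909}, {"tx": 0, "ty": 0, "tz": 0, "twist": -0.0909}, {"tx": 0, "ty": 0, "tz": 0, "twist": -0.0909}, {"tx": 0, "ty": 0, "tz": 0, "twist": -0.0909}, {"tx": 0, "ty": 0, "tz": 0, "twist": -0.0909}, {"tx": 0, "ty": 0, "tz": 0, "twist": -0.0909}, {"tx": 0, "ty": 0, "tz": 0, "twist": -0.0909}, {"tx": 0, "ty": 0, "tz": 0, "twist": 0}]}}

```text
clock: 22.6
position: [0.6036, 0.1939, 0.1776]
ee_rot: [-2.536, -1.854, -0.0]
force: [-0.0, 0.4, -0.4]
width: 0.35
gripper_force: 0.0
```

```bash
python3 -c "
from h import *
st()"
```

```text
theta -16.6 r 0.0586 yaw 72.3 j7 -0.31 F [-0.   0.4 -0.4] Ftan(cw) -0.4 Frad -0.16 Ftool [ 0.4 -0.2  0.4] w 0.35 clk 22.6 z 0.1776
```

Request:
{"name": "move_arm", "arguments": {"motion": [{"tx": 0, "ty": 0, "tz": 0, "twist": 0}, {"tx": 0, "ty": 0, "tz": 0, "twist": 0}, {"tx": 0, "ty": 0, "tz": 0, "twist": 0}, {"tx": 0, "ty": 0, "tz": 0, "twist": 0}, {"tx": 0, "ty": 0, "tz": 0, "twist": 0}], "gripper": 1, "squeeze": 15}}

```text
clock: 23.1
position: [0.6059, 0.1937, 0.1788]
ee_rot: [2.539, 1.845, 0.005]
force: [3.5, -0.9, 5.8]
width: 0.2
gripper_force: 14.9
```

```bash
python3 -c "
from h import *
st()"
```

```text
theta -16.2 r 0.0608 yaw 72.0 j7 -0.31 F [ 3.5 -0.9  5.8] Ftan(cw) -0.12 Frad 3.64 Ftool [ 0.2  3.7 -5.7] w 0.2 clk 23.1 z 0.1788
```

Request:
{"name": "move_arm", "arguments": {"motion": [{"tx": 0, "ty": 0.0015, "tz": -0.0005, "twist": 0}, {"tx": -0.0052, "ty": -0.0002, "tz": 0, "twist": 0.0556}, {"tx": -0.0052, "ty": -0.0002, "tz": 0, "twist": 0.0556}, {"tx": -0.0052, "ty": -0.0002, "tz": 0, "twist": 0.0556}, {"tx": -0.0052, "ty": -0.0002, "tz": 0, "twist": 0.0556}, {"tx": -0.0052, "ty": -0.0002, "tz": 0, "twist": 0.0556}, {"tx": 0, "ty": 0, "tz": 0, "twist": 0}]}}

```text
clock: 23.8
position: [0.5934, 0.1707, 0.1789]
ee_rot: [2.882, 1.247, 0.004]
force: [2.7, -0.9, 5.3]
width: 0.194
gripper_force: 14.9
```

```bash
python3 -c "
from h import *
st()"
```

```text
theta -41.1 r 0.0609 yaw 46.8 j7 -0.65 F [ 2.7 -0.9  5.3] Ftan(cw) -1.06 Frad 2.66 Ftool [ 1.2  2.6 -5.3] w 0.194 clk 23.8 z 0.1789
```

Request:
{"name": "move_arm", "arguments": {"motion": [{"tx": -0.0031, "ty": 0.0004, "tz": 0, "twist": 0.0333}, {"tx": -0.0031, "ty": -0.0001, "tz": 0, "twist": 0.0333}, {"tx": -0.0031, "ty": -0.0001, "tz": 0, "twist": 0.0333}, {"tx": -0.0031, "ty": -0.0001, "tz": 0, "twist": 0.0333}, {"tx": 0, "ty": 0, "tz": 0, "twist": 0}]}}

```text
clock: 24.3
position: [0.5845, 0.1624, 0.1789]
ee_rot: [2.996, 0.942, 0.004]
force: [3.1, -1.1, 6.1]
width: 0.198
gripper_force: 14.9
```

```bash
python3 -c "
from h import *
st()"
```

```text
theta -52.5 r 0.0608 yaw 34.9 j7 -0.82 F [ 3.1 -1.1  6.1] Ftan(cw) -1.82 Frad 2.73 Ftool [ 2.   2.7 -6. ] w 0.198 clk 24.3 z 0.1789
```

Request:
{"name": "move_arm", "arguments": {"motion": [{"tx": -0.0031, "ty": 0.0004, "tz": 0, "twist": 0.0333}, {"tx": -0.0031, "ty": -0.0001, "tz": 0, "twist": 0.0333}, {"tx": -0.0031, "ty": -0.0001, "tz": 0, "twist": 0.0333}, {"tx": -0.0031, "ty": -0.0001, "tz": 0, "twist": 0.0333}, {"tx": 0, "ty": 0, "tz": 0, "twist": 0}]}}

```text
clock: 24.8
position: [0.5738, 0.156, 0.1789]
ee_rot: [3.078, 0.624, 0.004]
force: [2.0, -1.6, 4.7]
width: 0.191
gripper_force: 14.9
```

```bash
python3 -c "
from h import *
st()"
```

```text
theta -64.3 r 0.0607 yaw 22.9 j7 -0.98 F [ 2.  -1.6  4.7] Ftan(cw) -1.09 Frad 2.33 Ftool [ 1.2  2.3 -4.7] w 0.191 clk 24.8 z 0.1789
```

Request:
{"name": "move_arm", "arguments": {"motion": [{"tx": -0.0031, "ty": 0.0004, "tz": 0, "twist": 0.0333}, {"tx": -0.0031, "ty": -0.0001, "tz": 0, "twist": 0.0333}, {"tx": -0.0031, "ty": -0.0001, "tz": 0, "twist": 0.0333}, {"tx": -0.0031, "ty": -0.0001, "tz": 0, "twist": 0.0333}, {"tx": 0, "ty": 0, "tz": 0, "twist": 0}]}}

```text
clock: 25.3
position: [0.562, 0.1519, 0.1788]
ee_rot: [3.126, 0.299, 0.004]
force: [1.9, -2.6, 5.8]
width: 0.194
gripper_force: 14.9
```

Request:
{"name": "move_arm", "arguments": {"motion": [{"tx": -0.0031, "ty": 0.0004, "tz": 0, "twist": 0.0333}, {"tx": -0.0031, "ty": -0.0001, "tz": 0, "twist": 0.0333}, {"tx": -0.0031, "ty": -0.0001, "tz": 0, "twist": 0.0333}, {"tx": -0.0031, "ty": -0.0001, "tz": 0, "twist": 0.0333}, {"tx": 0, "ty": 0, "tz": 0, "twist": 0}]}}

```text
clock: 25.8
position: [0.5497, 0.1502, 0.1788]
ee_rot: [3.141, -0.029, 0.004]
force: [0.9, -1.7, 6.3]
width: 0.196
gripper_force: 14.9
```

Request:
{"name": "move_arm", "arguments": {"motion": [{"tx": -0.0031, "ty": 0.0003, "tz": 0, "twist": 0.0333}, {"tx": -0.0031, "ty": -0.0001, "tz": 0, "twist": 0.0333}, {"tx": -0.0031, "ty": -0.0001, "tz": 0, "twist": 0.0333}, {"tx": -0.0031, "ty": -0.0001, "tz": 0, "twist": 0.0333}, {"tx": 0, "ty": 0, "tz": 0, "twist": 0}]}}

```text
clock: 26.3
position: [0.5372, 0.1512, 0.1787]
ee_rot: [3.12, -0.357, 0.003]
force: [0.3, -4.0, 6.0]
width: 0.194
gripper_force: 14.9
```

Request:
{"name": "move_arm", "arguments": {"motion": [{"tx": -0.0031, "ty": 0.001, "tz": 0, "twist": 0.0333}, {"tx": -0.0031, "ty": -0.0001, "tz": 0, "twist": 0.0333}, {"tx": -0.0031, "ty": -0.0001, "tz": 0, "twist": 0.0333}, {"tx": -0.0031, "ty": -0.0001, "tz": 0, "twist": 0.0333}, {"tx": 0, "ty": 0, "tz": 0, "twist": 0}]}}

```text
clock: 26.8
position: [0.5252, 0.1546, 0.1787]
ee_rot: [3.067, -0.68, 0.003]
force: [0.7, -2.0, 5.4]
width: 0.195
gripper_force: 14.9
```

Request:
{"name": "move_arm", "arguments": {"motion": [{"tx": -0.0031, "ty": 0.0003, "tz": 0, "twist": 0.0333}, {"tx": -0.0031, "ty": -0.0001, "tz": 0, "twist": 0.0333}, {"tx": -0.0031, "ty": -0.0001, "tz": 0, "twist": 0.0333}, {"tx": -0.0031, "ty": -0.0001, "tz": 0, "twist": 0.0333}, {"tx": 0, "ty": 0, "tz": 0, "twist": 0}]}}

```text
clock: 27.3
position: [0.5143, 0.1604, 0.1787]
ee_rot: [2.979, -0.997, 0.003]
force: [-0.5, -3.1, 6.9]
width: 0.195
gripper_force: 15.0
```

Request:
{"name": "move_arm", "arguments": {"motion": [{"tx": -0.0031, "ty": 0.0004, "tz": 0, "twist": 0.0333}, {"tx": -0.0031, "ty": -0.0001, "tz": 0, "twist": 0.0333}, {"tx": -0.0031, "ty": -0.0001, "tz": 0, "twist": 0.0333}, {"tx": -0.0031, "ty": -0.0001, "tz": 0, "twist": 0.0333}, {"tx": 0, "ty": 0, "tz": 0, "twist": 0}]}}

```text
clock: 27.8
position: [0.5047, 0.1684, 0.1786]
ee_rot: [2.858, -1.303, 0.002]
force: [-2.1, -3.8, 8.3]
width: 0.195
gripper_force: 15.0
```

```bash
python3 -c "
from h import *
st()"
```

```text
theta -135.4 r 0.0602 yaw -49.0 j7 -2.12 F [-2.1 -3.8  8.3] Ftan(cw) -1.26 Frad 4.13 Ftool [ 1.5  4.  -8.3] w 0.195 clk 27.8 z 0.1786
```

Request:
{"name": "move_arm", "arguments": {"motion": [{"tx": -0.0031, "ty": 0.001, "tz": -0.0006, "twist": 0.0333}, {"tx": -0.0031, "ty": -0.0001, "tz": 0, "twist": 0.0333}, {"tx": -0.0031, "ty": -0.0001, "tz": 0, "twist": 0.0333}, {"tx": -0.0031, "ty": -0.0001, "tz": 0, "twist": 0.0333}, {"tx": 0, "ty": 0, "tz": 0, "twist": 0}]}}

```text
clock: 28.3
position: [0.4967, 0.1785, 0.1789]
ee_rot: [-2.709, 1.592, -0.001]
force: [-0.2, -1.4, 5.1]
width: 0.193
gripper_force: 15.0
```

Request:
{"name": "move_arm", "arguments": {"motion": [{"tx": -0.0031, "ty": 0.0004, "tz": 0, "twist": 0.0333}, {"tx": -0.0031, "ty": -0.0001, "tz": 0, "twist": 0.0333}, {"tx": -0.0031, "ty": -0.0001, "tz": 0, "twist": 0.0333}, {"tx": -0.0031, "ty": -0.0001, "tz": 0, "twist": 0.0333}, {"tx": 0, "ty": 0, "tz": 0, "twist": 0}]}}

```text
clock: 28.8
position: [0.4913, 0.1896, 0.1788]
ee_rot: [2.528, -1.865, 0.0]
force: [-2.4, -1.4, 5.8]
width: 0.193
gripper_force: 15.0
```

```bash
python3 -c "
from h import *
st()"
```

```text
theta -159.4 r 0.06 yaw -72.8 j7 -2.58 F [-2.4 -1.4  5.8] Ftan(cw) -0.51 Frad 2.76 Ftool [ 0.7  2.7 -5.8] w 0.193 clk 28.8 z 0.1788
```

Request:
{"name": "move_arm", "arguments": {"motion": [{"tx": 0, "ty": 0, "tz": 0, "twist": 0}, {"tx": 0, "ty": 0, "tz": 0, "twist": 0}, {"tx": 0, "ty": 0.0015, "tz": 0, "twist": 0}, {"tx": 0, "ty": 0, "tz": 0, "twist": -0.0909}, {"tx": 0, "ty": 0, "tz": 0, "twist": -0.0909}, {"tx": 0, "ty": 0, "tz": 0, "twist": -0.0909}, {"tx": 0, "ty": 0, "tz": 0, "twist": -0.0909}, {"tx": 0, "ty": 0, "tz": 0, "twist": -0.0909}, {"tx": 0, "ty": 0, "tz": 0, "twist": -0.0909}, {"tx": 0, "ty": 0, "tz": 0, "twist": -0.0909}, {"tx": 0, "ty": 0, "tz": 0, "twist": -0.0909}, {"tx": 0, "ty": 0, "tz": 0, "twist": -0.0909}], "gripper": 0.3}}

```text
clock: 30.0
position: [0.4897, 0.1893, 0.1785]
ee_rot: [-3.141, -0.034, 0.0]
force: [0.1, -0.4, -0.4]
width: 0.348
gripper_force: 0.0
```

Request:
{"name": "move_arm", "arguments": {"motion": [{"tx": 0, "ty": 0, "tz": 0, "twist": -0.0909}, {"tx": 0, "ty": 0, "tz": 0, "twist": -0.0909}, {"tx": 0, "ty": 0, "tz": 0, "twist": -0.0909}, {"tx": 0, "ty": 0, "tz": 0, "twist": -0.0909}, {"tx": 0, "ty": 0, "tz": 0, "twist": -0.0909}, {"tx": 0, "ty": 0, "tz": 0, "twist": -0.0909}, {"tx": 0, "ty": 0, "tz": 0, "twist": -0.0909}, {"tx": 0, "ty": 0, "tz": 0, "twist": -0.0909}, {"tx": 0, "ty": 0, "tz": 0, "twist": -0.0909}, {"tx": 0, "ty": 0, "tz": 0, "twist": -0.0909}, {"tx": 0, "ty": 0, "tz": 0, "twist": -0.0909}, {"tx": 0, "ty": 0, "tz": 0, "twist": -0.0909}]}}

```text
clock: 31.2
position: [0.4897, 0.1891, 0.1785]
ee_rot: [-2.032, -2.396, 0.0]
force: [-0.3, 0.3, -0.8]
width: 0.349
gripper_force: 0.0
```

Request:
{"name": "move_arm", "arguments": {"motion": [{"tx": 0, "ty": 0, "tz": 0, "twist": -0.06}, {"tx": 0, "ty": 0, "tz": 0, "twist": -0.03}, {"tx": 0, "ty": 0, "tz": 0, "twist": 0}]}}

```text
clock: 31.5
position: [0.4898, 0.1891, 0.1785]
ee_rot: [-1.864, -2.528, 0.0]
force: [-0.5, -0.4, 0.1]
width: 0.347
gripper_force: 0.0
```

```bash
python3 -c "
from h import *
st()"
```

```text
theta -159.5 r 0.0617 yaw 107.2 j7 0.01 F [-0.5 -0.4  0.1] Ftan(cw) -0.18 Frad 0.55 Ftool [-0.2 -0.5 -0.1] w 0.347 clk 31.5 z 0.1785
```

Request:
{"name": "move_arm", "arguments": {"motion": [{"tx": 0, "ty": 0, "tz": 0, "twist": 0}, {"tx": 0, "ty": 0, "tz": 0, "twist": 0}, {"tx": 0, "ty": 0, "tz": 0, "twist": 0}, {"tx": 0, "ty": 0, "tz": 0, "twist": 0}, {"tx": 0, "ty": 0, "tz": 0, "twist": 0}], "gripper": 1, "squeeze": 15}}

```text
clock: 32.0
position: [0.4911, 0.1897, 0.179]
ee_rot: [1.864, 2.527, 0.003]
force: [5.1, 1.4, -1.8]
width: 0.194
gripper_force: 14.9
```

```bash
python3 -c "
from h import *
st()"
```

```text
theta -159.6 r 0.0601 yaw 107.1 j7 0.01 F [ 5.1  1.4 -1.8] Ftan(cw) -0.45 Frad -5.22 Ftool [-0.2  5.2  1.8] w 0.194 clk 32.0 z 0.179
```

Request:
{"name": "move_arm", "arguments": {"motion": [{"tx": 0, "ty": 0.0018, "tz": 0, "twist": 0}, {"tx": 0.0031, "ty": 0.0001, "tz": 0, "twist": 0.0333}, {"tx": 0.0031, "ty": 0.0001, "tz": 0, "twist": 0.0333}, {"tx": 0.0031, "ty": 0.0001, "tz": 0, "twist": 0.0333}, {"tx": 0.0031, "ty": 0.0001, "tz": 0, "twist": 0.0333}, {"tx": 0, "ty": 0, "tz": 0, "twist": 0}]}}

```text
clock: 32.6
position: [0.4884, 0.2018, 0.1786]
ee_rot: [-2.12, -2.317, 0.003]
force: [-2.3, -1.9, 5.2]
width: 0.191
gripper_force: 14.9
```

```bash
python3 -c "
from h import *
st()"
```

```text
theta -171.4 r 0.0598 yaw 95.1 j7 -0.2 F [-2.3 -1.9  5.2] Ftan(cw) -1.55 Frad 2.57 Ftool [-1.7 -2.5 -5.2] w 0.191 clk 32.6 z 0.1786
```

Request:
{"name": "move_arm", "arguments": {"motion": [{"tx": 0.0031, "ty": -0.0004, "tz": 0, "twist": 0.0333}, {"tx": 0.0031, "ty": 0.0001, "tz": 0, "twist": 0.0333}, {"tx": 0.0031, "ty": 0.0001, "tz": 0, "twist": 0.0333}, {"tx": 0.0031, "ty": 0.0001, "tz": 0, "twist": 0.0333}, {"tx": 0, "ty": 0, "tz": 0, "twist": 0}]}}

```text
clock: 33.1
position: [0.4878, 0.2143, 0.1786]
ee_rot: [-2.35, -2.083, 0.004]
force: [-3.5, -1.5, 6.2]
width: 0.193
gripper_force: 14.9
```

Request:
{"name": "move_arm", "arguments": {"motion": [{"tx": 0.0031, "ty": -0.0006, "tz": 0, "twist": 0.0333}, {"tx": 0.0031, "ty": 0.0001, "tz": 0, "twist": 0.0333}, {"tx": 0.0031, "ty": 0.0001, "tz": 0, "twist": 0.0333}, {"tx": 0.0031, "ty": 0.0001, "tz": 0, "twist": 0.0333}, {"tx": 0, "ty": 0, "tz": 0, "twist": 0}]}}

```text
clock: 33.6
position: [0.4899, 0.2267, 0.1786]
ee_rot: [-2.555, -1.826, 0.004]
force: [-4.6, 0.5, 8.0]
width: 0.193
gripper_force: 14.9
```

Request:
{"name": "move_arm", "arguments": {"motion": [{"tx": 0.0031, "ty": -0.0014, "tz": -0.0006, "twist": 0.0333}, {"tx": 0.0031, "ty": 0.0001, "tz": 0, "twist": 0.0333}, {"tx": 0.0031, "ty": 0.0001, "tz": 0, "twist": 0.0333}, {"tx": 0.0031, "ty": 0.0001, "tz": 0, "twist": 0.0333}, {"tx": 0, "ty": 0, "tz": 0, "twist": 0}]}}

```text
clock: 34.1
position: [0.4944, 0.2381, 0.179]
ee_rot: [-2.732, -1.551, 0.003]
force: [-0.9, -1.1, 4.0]
width: 0.194
gripper_force: 14.9
```

Request:
{"name": "move_arm", "arguments": {"motion": [{"tx": 0.0031, "ty": -0.0002, "tz": 0, "twist": 0.0333}, {"tx": 0.0031, "ty": 0.0001, "tz": 0, "twist": 0.0333}, {"tx": 0.0031, "ty": 0.0001, "tz": 0, "twist": 0.0333}, {"tx": 0.0031, "ty": 0.0001, "tz": 0, "twist": 0.0333}, {"tx": 0, "ty": 0, "tz": 0, "twist": 0}]}}

```text
clock: 34.6
position: [0.5014, 0.2486, 0.179]
ee_rot: [-2.877, -1.26, 0.002]
force: [-4.2, 2.0, 4.8]
width: 0.197
gripper_force: 14.9
```

Request:
{"name": "move_arm", "arguments": {"motion": [{"tx": 0.0031, "ty": -0.0012, "tz": 0, "twist": 0.0333}, {"tx": 0.0031, "ty": 0.0001, "tz": 0, "twist": 0.0333}, {"tx": 0.0031, "ty": 0.0001, "tz": 0, "twist": 0.0333}, {"tx": 0.0031, "ty": 0.0001, "tz": 0, "twist": 0.0333}, {"tx": 0, "ty": 0, "tz": 0, "twist": 0}]}}

```text
clock: 35.1
position: [0.5102, 0.2575, 0.179]
ee_rot: [-2.993, -0.954, 0.001]
force: [-2.8, 1.9, 3.7]
width: 0.192
gripper_force: 14.9
```

Request:
{"name": "move_arm", "arguments": {"motion": [{"tx": 0.0031, "ty": -0.0005, "tz": 0, "twist": 0.0333}, {"tx": 0.0031, "ty": 0.0001, "tz": 0, "twist": 0.0333}, {"tx": 0.0031, "ty": 0.0001, "tz": 0, "twist": 0.0333}, {"tx": 0.0031, "ty": 0.0001, "tz": 0, "twist": 0.0333}, {"tx": 0, "ty": 0, "tz": 0, "twist": 0}]}}

```text
clock: 35.6
position: [0.5208, 0.2643, 0.1791]
ee_rot: [-3.076, -0.637, 0.001]
force: [-2.9, 3.9, 3.6]
width: 0.192
gripper_force: 15.0
```

```bash
python3 -c "
from h import *
st()"
```

```text
theta 116.5 r 0.0599 yaw 23.4 j7 -1.32 F [-2.9  3.9  3.6] Ftan(cw) -0.88 Frad 4.84 Ftool [-1.1 -4.8 -3.6] w 0.192 clk 35.6 z 0.1791
```

Request:
{"name": "move_arm", "arguments": {"motion": [{"tx": 0.0031, "ty": -0.001, "tz": 0, "twist": 0.0333}, {"tx": 0.0031, "ty": 0.0001, "tz": 0, "twist": 0.0333}, {"tx": 0.0031, "ty": 0.0001, "tz": 0, "twist": 0.0333}, {"tx": 0.0031, "ty": 0.0001, "tz": 0, "twist": 0.0333}, {"tx": 0, "ty": 0, "tz": 0, "twist": 0}]}}

```text
clock: 36.1
position: [0.5325, 0.2688, 0.1792]
ee_rot: [-3.125, -0.312, 0.0]
force: [-2.7, 3.6, 2.9]
width: 0.192
gripper_force: 14.9
```

Request:
{"name": "move_arm", "arguments": {"motion": [{"tx": 0.0031, "ty": -0.0008, "tz": 0, "twist": 0.0333}, {"tx": 0.0031, "ty": 0.0001, "tz": 0, "twist": 0.0333}, {"tx": 0.0031, "ty": 0.0001, "tz": 0, "twist": 0.0333}, {"tx": 0.0031, "ty": 0.0001, "tz": 0, "twist": 0.0333}, {"tx": 0, "ty": 0, "tz": 0, "twist": 0}]}}

```text
clock: 36.6
position: [0.5449, 0.2707, 0.1793]
ee_rot: [-3.141, 0.015, -0.001]
force: [-2.1, 5.4, 3.8]
width: 0.19
gripper_force: 15.0
```

Request:
{"name": "move_arm", "arguments": {"motion": [{"tx": 0.0031, "ty": -0.0016, "tz": 0, "twist": 0.0333}, {"tx": 0.0031, "ty": 0.0001, "tz": 0, "twist": 0.0333}, {"tx": 0.0031, "ty": 0.0001, "tz": 0, "twist": 0.0333}, {"tx": 0.0031, "ty": 0.0001, "tz": 0, "twist": 0.0333}, {"tx": 0, "ty": 0, "tz": 0, "twist": 0}]}}

```text
clock: 37.1
position: [0.5572, 0.2702, 0.1792]
ee_rot: [3.123, -0.344, 0.001]
force: [-0.2, 2.7, 3.1]
width: 0.192
gripper_force: 15.0
```

Request:
{"name": "move_arm", "arguments": {"motion": [{"tx": 0.0031, "ty": -0.0005, "tz": 0, "twist": 0.0333}, {"tx": 0.0031, "ty": 0.0001, "tz": 0, "twist": 0.0333}, {"tx": 0.0031, "ty": 0.0001, "tz": 0, "twist": 0.0333}, {"tx": 0.0031, "ty": 0.0001, "tz": 0, "twist": 0.0333}, {"tx": 0, "ty": 0, "tz": 0, "twist": 0}]}}

```text
clock: 37.6
position: [0.5668, 0.2677, 0.1789]
ee_rot: [-3.07, 0.667, 0.007]
force: [-8.9, 3.8, 8.3]
width: 0.191
gripper_force: 15.0
```

```bash
python3 -c "
from h import *
st()"
```

```text
theta 71.3 r 0.0601 yaw -24.5 j7 -1.98 F [-8.9  3.8  8.3] Ftan(cw) -9.63 Frad 0.74 Ftool [-9.7  0.2 -8.3] w 0.191 clk 37.6 z 0.1789
```

The tangential force has jumped from about 1.5 N to 9.7 N at 505° (1.4 turns), which is the stop. I'll ease off without unwinding and let go.

Request:
{"name": "move_arm", "arguments": {"motion": [{"tx": -0.002, "ty": 0, "tz": 0, "twist": 0}, {"tx": -0.0013, "ty": 0, "tz": 0, "twist": 0}, {"tx": 0, "ty": 0, "tz": 0, "twist": 0}]}}

```text
clock: 37.9
position: [0.5653, 0.268, 0.1792]
ee_rot: [3.069, -0.668, -0.001]
force: [-4.0, 1.6, 2.6]
width: 0.193
gripper_force: 15.0
```

```bash
python3 -c "
from h import *
st()"
```

```text
theta 72.7 r 0.06 yaw -24.5 j7 -1.98 F [-4.   1.6  2.6] Ftan(cw) -4.33 Frad 0.3 Ftool [-4.3  0.3 -2.6] w 0.193 clk 37.9 z 0.1792
```

Request:
{"name": "move_arm", "arguments": {"motion": [{"tx": 0, "ty": 0, "tz": 0, "twist": 0}, {"tx": 0, "ty": 0, "tz": 0, "twist": 0}, {"tx": 0, "ty": 0, "tz": 0, "twist": 0}, {"tx": 0, "ty": 0, "tz": -0.03, "twist": 0}, {"tx": 0, "ty": 0, "tz": -0.04, "twist": 0}, {"tx": 0, "ty": 0, "tz": -0.005, "twist": 0}, {"tx": 0, "ty": 0, "tz": 0, "twist": 0}], "gripper": 0.25}}

```text
clock: 38.6
position: [0.5668, 0.268, 0.2554]
ee_rot: [-3.067, 0.672, -0.003]
force: [0.3, -0.0, -1.3]
width: 0.373
gripper_force: 0.0
```

```bash
python3 - <<'E'
from h import *
st()
t=arm.get_image("top");s=arm.get_image("side")
cr=lambda im,x,y,w,h:cv2.resize(im[y:y+h,x:x+w],(400,400),interpolation=cv2.INTER_CUBIC)
cv2.imwrite("pics/k.png",np.hstack([cr(t,200,165,60,60),cr(s,267,130,60,60)])[:,:,::-1])
E
```

```text
theta 71.4 r 0.0605 yaw -24.7 j7 -2.04 F [ 0.3 -0.  -1.3] Ftan(cw) 0.26 Frad 0.06 Ftool [ 0.3 -0.1  1.3] w 0.373 clk 38.6 z 0.2554
```

View pics/k.png

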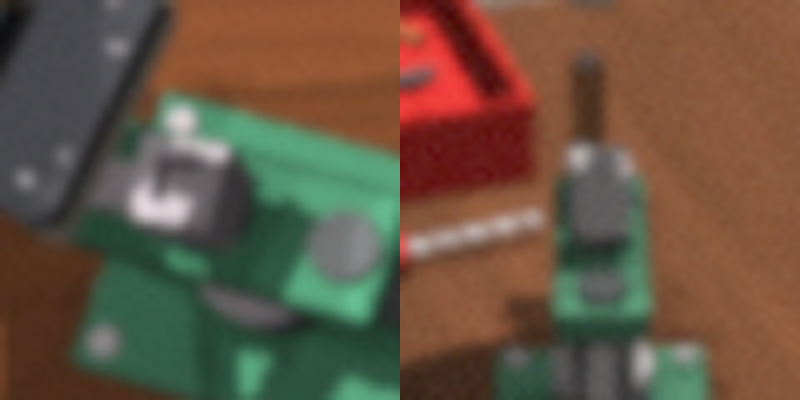

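The crank stands with its handle away from the robot's right: side crop handle axis at x≈589, top at y≈60; top crop arm pointing left from the hub at (180,180). I'll work out the angle from the side view.

```bash
python3 - <<'E'
from h import *
f=lambda p:np.array([(p[0]-400)/6.667+267,p[1]/6.667+130]).round(2)
print("handle top",f((588,62)),"handle near arm",f((590,135)),"hub top front?",f((600,165)))
c=np.array([.548,.2112])
for a in(66,70,74,78,82):
    h=lambda z:proj("side",np.append(c+.06*np.array([np.cos(np.radians(a)),np.sin(np.radians(a))]),z)).round(1)
    print(a,h(.214),h(.19))
print(proj("side",np.append(c,.186)))
for r in arm.place_of("side","crank_handle")[:3]: print(r["conf"],np.array(r["point"])*[640,400])
E
```

```text
handle top [295.2 139.3] handle near arm [295.5  150.25] hub top front? [297.   154.75]
66 [298.6 138.6] [298.7 144.7]
70 [297.4 138.6] [297.5 144.6]
74 [296.3 138.6] [296.3 144.6]
78 [295.1 138.6] [295.1 144.7]
82 [293.9 138.7] [294.  144.8]
[297.08160052 154.3106817 ]
0.71 [293.632 144.68 ]
0.6 [257.728 283.32 ]
0.55 [300.032 319.   ]
```

```bash
python3 - <<'E'
from h import *
plan(np.array([.548,.2112,.24]),75,12)
E
```

```text
yaw -24.69 dyaw 99.69 dpos [-0.0172 -0.0571 -0.0129] j7 -2.04 F [-0.6  0.2 -0.5] clk 38.75
[{"tx": 0.0007, "ty": 0.0049, "tz": 0.0011, "twist": -0.0923}, {"tx": -0.0, "ty": 0.005, "tz": 0.0011, "twist": -0.0923}, {"tx": -0.0008, "ty": 0.0049, "tz": 0.0011, "twist": -0.0923}, {"tx": -0.0015, "ty": 0.0047, "tz": 0.0011, "twist": -0.0923}, {"tx": -0.0021, "ty": 0.0045, "tz": 0.0011, "twist": -0.0923}, {"tx": -0.0028, "ty": 0.0041, "tz": 0.0011, "twist": -0.0923}, {"tx": -0.0033, "ty": 0.0037, "tz": 0.0011, "twist": -0.0923}, {"tx": -0.0038, "ty": 0.0032, "tz": 0.0011, "twist": -0.0923}, {"tx": -0.0042, "ty": 0.0026, "tz": 0.0011, "twist": -0.0923}, {"tx": -0.0046, "ty": 0.002, "tz": 0.0011, "twist": -0.0923}, {"tx": -0.0048, "ty": 0.0013, "tz": 0.0011, "twist": -0.0923}, {"tx": -0.0049, "ty": 0.0006, "tz": 0.0011, "twist": -0.0923}]
```

Request:
{"name": "move_arm", "arguments": {"motion": [{"tx": 0.0007, "ty": 0.005, "tz": 0.001, "twist": -0.0923}, {"tx": 0, "ty": 0.005, "tz": 0.001, "twist": -0.0923}, {"tx": -0.0008, "ty": 0.005, "tz": 0.001, "twist": -0.0923}, {"tx": -0.0015, "ty": 0.0047, "tz": 0.001, "twist": -0.0923}, {"tx": -0.002, "ty": 0.0045, "tz": 0.001, "twist": -0.0923}, {"tx": -0.0028, "ty": 0.004, "tz": 0.001, "twist": -0.0923}, {"tx": -0.0033, "ty": 0.0037, "tz": 0.001, "twist": -0.0923}, {"tx": -0.0038, "ty": 0.0032, "tz": 0.001, "twist": -0.0923}, {"tx": -0.0042, "ty": 0.0026, "tz": 0.001, "twist": -0.0923}, {"tx": -0.0046, "ty": 0.002, "tz": 0.001, "twist": -0.0923}, {"tx": -0.0048, "ty": 0.0013, "tz": 0.001, "twist": -0.0923}, {"tx": -0.005, "ty": 0.0006, "tz": 0.001, "twist": -0.0923}], "gripper": -0.1}}

```text
clock: 39.95
position: [0.5479, 0.2108, 0.2408]
ee_rot: [-2.486, -1.92, 0.003]
force: [-0.2, -0.0, -0.3]
width: 0.547
gripper_force: 0.0
```

```bash
python3 - <<'E'
from h import *
plan(np.array([.548,.2112,.159]),75,1)
E
```

```text
yaw 75.34 dyaw -0.34 dpos [ 0.0001  0.0004 -0.0818] j7 -0.48 F [-0.2 -0.  -0.3] clk 39.95
[{"tx": 0.0004, "ty": -0.0001, "tz": 0.0818, "twist": 0.0038}]
```

Request:
{"name": "move_arm", "arguments": {"motion": [{"tx": 0, "ty": 0, "tz": 0.03, "twist": 0.004}, {"tx": 0, "ty": 0, "tz": 0.03, "twist": 0}, {"tx": 0, "ty": 0, "tz": 0.014, "twist": 0}, {"tx": 0, "ty": 0, "tz": 0.007, "twist": 0}, {"tx": 0, "ty": 0, "tz": 0, "twist": 0}]}}

```text
clock: 40.45
position: [0.5484, 0.2109, 0.1605]
ee_rot: [-2.499, -1.904, 0.003]
force: [0.5, -0.4, 0.4]
width: 0.547
gripper_force: 0.0
```

Request:
{"name": "move_arm", "arguments": {"motion": [{"tx": 0, "ty": 0, "tz": 0, "twist": 0}, {"tx": 0, "ty": 0, "tz": 0, "twist": 0}, {"tx": 0, "ty": 0, "tz": 0, "twist": 0}, {"tx": 0, "ty": 0, "tz": 0, "twist": 0}, {"tx": 0, "ty": 0, "tz": 0, "twist": 0}, {"tx": 0, "ty": 0, "tz": 0, "twist": 0}], "gripper": 1, "squeeze": 25}}

```text
clock: 41.05
position: [0.5483, 0.2116, 0.162]
ee_rot: [-2.497, -1.905, -0.001]
force: [-4.7, 0.4, 4.5]
width: 0.325
gripper_force: 24.9
```

```bash
python3 - <<'E'
from h import *
plan(np.array([.548,.2112,.159]),75,1);print(arm.observe()["ft_torque"])
E
```

```text
yaw 74.67 dyaw 0.33 dpos [-0.0003 -0.0004 -0.003 ] j7 -0.44 F [-4.7  0.4  4.5] clk 41.05
[{"tx": -0.0005, "ty": -0.0002, "tz": 0.003, "twist": -0.0036}]
[0.02959313 0.94208493 0.12587495]
```

Request:
{"name": "move_arm", "arguments": {"motion": [{"tx": 0, "ty": -0.001, "tz": -0.002, "twist": 0}, {"tx": 0, "ty": 0, "tz": -0.006, "twist": 0}, {"tx": 0, "ty": 0, "tz": -0.01, "twist": 0}]}}

```text
clock: 41.35
position: [0.5479, 0.2115, 0.1777]
ee_rot: [2.497, 1.904, -0.001]
force: [5.1, 2.0, -11.4]
width: 0.329
gripper_force: 24.8
```

Request:
{"name": "move_arm", "arguments": {"motion": [{"tx": 0, "ty": 0, "tz": -0.01, "twist": 0}, {"tx": 0, "ty": 0, "tz": -0.01, "twist": 0}, {"tx": 0, "ty": 0, "tz": -0.02, "twist": 0}, {"tx": 0, "ty": 0, "tz": -0.03, "twist": 0}, {"tx": 0, "ty": 0, "tz": 0, "twist": 0}]}}

```text
clock: 41.85
position: [0.5498, 0.2115, 0.2535]
ee_rot: [2.498, 1.903, 0.01]
force: [-0.2, -0.3, -2.0]
width: 0.326
gripper_force: 24.6
```

```bash
python3 - <<'E'
from h import *
plan(np.array([.51,-.235,.20]),72,12)
for c in("top","side"):
  for r in arm.place_of(c,"crank_hub")[:4]:print(c,(np.array(r["point"])*[640,400]).round(1))
print(proj("side",(.5485,.211,.275)))
# board corners from regions
for r in arm.regions_of("top","board")[:2]:
  cn=cv2.findContours(r["region"].astype(np.uint8),cv2.RETR_EXTERNAL,cv2.CHAIN_APPROX_NONE)[0];q=cv2.boxPoints(cv2.minAreaRect(max(cn,key=cv2.contourArea)))
  print(r["conf"],[at("top",p/[640,400],.012)[:2].round(3).tolist() for p in q])
E
```

```text
yaw 74.59 dyaw -2.59 dpos [-0.0398 -0.4465 -0.0535] j7 -0.49 F [-0.2 -0.3 -2. ] clk 41.85
[{"tx": -0.0367, "ty": 0.0067, "tz": 0.0045, "twist": 0.0024}, {"tx": -0.0367, "ty": 0.0068, "tz": 0.0045, "twist": 0.0024}, {"tx": -0.0367, "ty": 0.007, "tz": 0.0045, "twist": 0.0024}, {"tx": -0.0367, "ty": 0.0071, "tz": 0.0045, "twist": 0.0024}, {"tx": -0.0366, "ty": 0.0072, "tz": 0.0045, "twist": 0.0024}, {"tx": -0.0366, "ty": 0.0074, "tz": 0.0045, "twist": 0.0024}, {"tx": -0.0366, "ty": 0.0075, "tz": 0.0045, "twist": 0.0024}, {"tx": -0.0366, "ty": 0.0077, "tz": 0.0045, "twist": 0.0024}, {"tx": -0.0365, "ty": 0.0078, "tz": 0.0045, "twist": 0.0024}, {"tx": -0.0365, "ty": 0.0079, "tz": 0.0045, "twist": 0.0024}, {"tx": -0.0365, "ty": 0.0081, "tz": 0.0045, "twist": 0.0024}, {"tx": -0.0364, "ty": 0.0082, "tz": 0.0045, "twist": 0.0024}]
top [225.5 187.2]
top [385.2 269.1]
top [431.7 279.5]
side [277.4 314.3]
side [280.7 274.3]
side [297.4 156.3]
side [269.3 169. ]
[297.02097469 130.7822316 ]
0.75 [[0.61, -0.099], [0.616, -0.307], [0.433, -0.3], [0.43, -0.1]]
0.46 [[0.516, 0.316], [0.635, 0.286], [0.58, 0.12], [0.464, 0.154]]
```

Request:
{"name": "move_arm", "arguments": {"motion": [{"tx": -0.037, "ty": 0.007, "tz": 0, "twist": 0}, {"tx": -0.037, "ty": 0.007, "tz": 0, "twist": 0}, {"tx": -0.037, "ty": 0.007, "tz": 0, "twist": 0}, {"tx": -0.037, "ty": 0.007, "tz": 0, "twist": 0}, {"tx": -0.037, "ty": 0.007, "tz": 0, "twist": 0}, {"tx": -0.037, "ty": 0.007, "tz": 0, "twist": 0}, {"tx": -0.037, "ty": 0.007, "tz": 0, "twist": 0}, {"tx": -0.037, "ty": 0.007, "tz": 0, "twist": 0}, {"tx": -0.037, "ty": 0.007, "tz": 0, "twist": 0}, {"tx": -0.037, "ty": 0.007, "tz": 0, "twist": 0}, {"tx": -0.037, "ty": 0.007, "tz": 0, "twist": 0}, {"tx": -0.03, "ty": 0.007, "tz": 0, "twist": 0}]}}

```text
clock: 43.2
position: [0.5114, -0.2343, 0.2482]
ee_rot: [-2.499, -1.902, 0.002]
force: [0.8, -0.6, -2.6]
width: 0.325
gripper_force: 24.6
```

```bash
python3 - <<'E'
from h import *
plan(np.array([.512,-.232,.028]),74.6,1)
t=arm.get_image("top");s=arm.get_image("side")
cr=lambda im,x,y,w,h:cv2.resize(im[y:y+h,x:x+w],(400,400),interpolation=cv2.INTER_CUBIC)
cv2.imwrite("pics/l.png",np.hstack([cr(t,190,150,100,100),cr(s,280,190,110,110)])[:,:,::-1])
E
```

```text
yaw 74.54 dyaw 0.06 dpos [ 0.0006  0.0023 -0.2202] j7 0.34 F [ 0.8 -0.6 -2.6] clk 43.2
[{"tx": 0.0024, "ty": -0.0001, "tz": 0.2202, "twist": -0.0007}]
```

View pics/l.png

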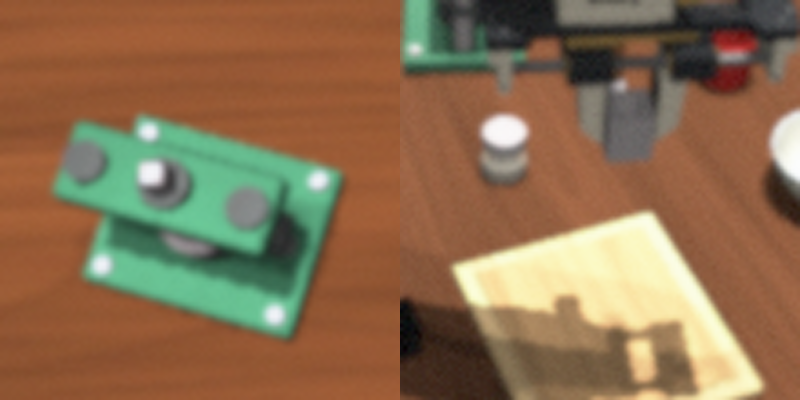

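The press is left standing undisturbed (spindle at (152,172) in the left crop), and the crank is held level over the board (hub at (628,120) in the right crop). Lowering.

Request:
{"name": "move_arm", "arguments": {"motion": [{"tx": 0.002, "ty": 0, "tz": 0.04, "twist": 0}, {"tx": 0, "ty": 0, "tz": 0.05, "twist": 0}, {"tx": 0, "ty": 0, "tz": 0.05, "twist": 0}, {"tx": 0, "ty": 0, "tz": 0.04, "twist": 0}, {"tx": 0, "ty": 0, "tz": 0.02, "twist": 0}, {"tx": 0, "ty": 0, "tz": 0.01, "twist": 0}, {"tx": 0, "ty": 0, "tz": 0.005, "twist": 0}, {"tx": 0, "ty": 0, "tz": 0, "twist": 0}, {"tx": 0, "ty": 0, "tz": 0, "twist": 0}]}}

```text
clock: 44.2
position: [0.5142, -0.2306, 0.0352]
ee_rot: [2.498, 1.904, 0.002]
force: [-0.1, 0.9, -1.8]
width: 0.33
gripper_force: 24.6
```

Request:
{"name": "move_arm", "arguments": {"motion": [{"tx": 0, "ty": 0, "tz": 0.003, "twist": 0}, {"tx": 0, "ty": 0, "tz": 0.003, "twist": 0}, {"tx": 0, "ty": 0, "tz": 0.002, "twist": 0}, {"tx": 0, "ty": 0, "tz": 0.001, "twist": 0}, {"tx": 0, "ty": 0, "tz": 0.001, "twist": 0}, {"tx": 0, "ty": 0, "tz": 0, "twist": 0}]}}

```text
clock: 44.8
position: [0.5134, -0.2305, 0.0243]
ee_rot: [-2.499, -1.904, -0.0]
force: [-0.5, -0.6, 0.4]
width: 0.33
gripper_force: 24.6
```

Request:
{"name": "move_arm", "arguments": {"motion": [{"tx": 0, "ty": 0, "tz": 0.0005, "twist": 0}, {"tx": 0, "ty": 0, "tz": 0.0003, "twist": 0}, {"tx": 0, "ty": 0, "tz": 0, "twist": 0}]}}

```text
clock: 45.1
position: [0.5134, -0.2306, 0.024]
ee_rot: [-2.499, -1.904, -0.001]
force: [-3.3, 0.6, 9.2]
width: 0.326
gripper_force: 24.7
```

On the board. Easing off, opening only a little, then rising.

Request:
{"name": "move_arm", "arguments": {"motion": [{"tx": 0, "ty": 0, "tz": -0.0004, "twist": 0}, {"tx": 0, "ty": 0, "tz": 0, "twist": 0}], "squeeze": 5}}

```text
clock: 45.3
position: [0.5135, -0.2306, 0.024]
ee_rot: [2.499, 1.904, 0.0]
force: [-2.5, 0.7, 4.8]
width: 0.332
gripper_force: 4.9
```

Request:
{"name": "move_arm", "arguments": {"motion": [{"tx": 0, "ty": 0, "tz": 0, "twist": 0}, {"tx": 0, "ty": 0, "tz": 0, "twist": 0}, {"tx": 0, "ty": 0, "tz": 0, "twist": 0}, {"tx": 0, "ty": 0, "tz": 0, "twist": 0}, {"tx": 0, "ty": 0, "tz": -0.01, "twist": 0}, {"tx": 0, "ty": 0, "tz": -0.03, "twist": 0}, {"tx": 0, "ty": 0, "tz": -0.05, "twist": 0}, {"tx": 0, "ty": 0, "tz": -0.05, "twist": 0}, {"tx": 0, "ty": 0, "tz": -0.05, "twist": 0}, {"tx": 0, "ty": 0, "tz": 0, "twist": 0}], "gripper": 0}}

```text
clock: 46.3
position: [0.5162, -0.2328, 0.221]
ee_rot: [2.493, 1.898, 0.01]
force: [-0.2, -1.3, 0.5]
width: 0.5
gripper_force: 0.0
```

```bash
python3 - <<'E'
from h import *
st()
save("side","m.png",(280,230,380,305),8)
E
```

```text
theta -94.0 r 0.4446 yaw 74.6 j7 0.36 F [-0.2 -1.3  0.5] Ftan(cw) 0.09 Frad 1.31 Ftool [-1.3  0.2 -0.5] w 0.5 clk 46.3 z 0.221
```

View pics/m.png

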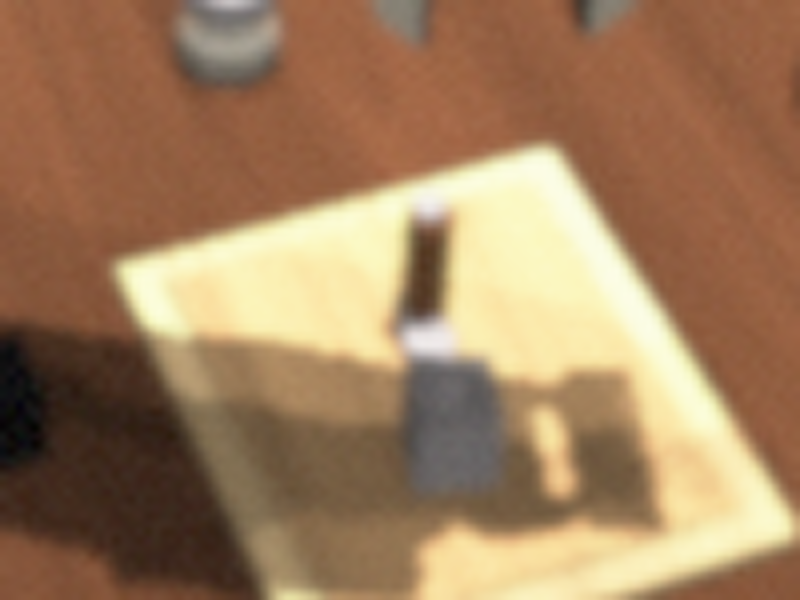

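The crank lies flat on the board with the handle up: hub at (455,425), handle at (428,265), both well within the board. The gripper is clear above it. Handing in.

```bash
python3 -c "
from cell import arm
print(arm.sign_off())"
```

```text
the job is handed in; nothing more can be done
None
```

Job handed in at about 46 s: I fitted the crank home, wound it about 1.4 turns clockwise to the stop (9.7 N), lifted it off and laid it flat on the board, handle up; the handle slipped out of the grip once early in the winding and I regripped it.

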